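# Load a banding wheel's mandrel with napkin rings

### The arm

A 6-joint arm with a two-finger parallel gripper is mounted at the origin on the work surface. World frame = base frame: x ahead of the robot, y to its left, z up, the work surface at z = 0. Lengths are in m, angles in rad, forces in N, time in s.
With the tool pointing down it reaches from about 0.225 to 0.875 m from the base axis. Payload 3.4 kg.
Tool frame: the origin (TCP) lies between the finger pads; the fingertips stand 8 mm ahead of it and the grasp point (between the pads) lies 11 mm behind it; z points along the fingers, y is the line along which they close (so a half turn about z gives the same grasp; the last joint's range is limited). The gripper opens to 85 mm and grips with 20 to 120 N. Pads are 22 mm wide; open, the fingers measure 114 mm over their backs; the gripper's body (76 mm by 85 mm) begins 54 mm behind the grasp point. The pads swing forward as they close: fully open they stand 13 mm farther back than shut.
Start: joints at [1.046, 0.276, 1.505, -0, 1.361, -0.121], TCP at [0.226, 0.529, 0.239] pointing down, gripper open.
Joint ranges: [-2.89, 2.89], [-0.75, 2.08], [0.22, 2.7], [-1.18, 4.32], [0.11, 2.71], [-2.7, 2.7]. Speed limits (rad/s): [2.57, 2.57, 3.14, 3.14, 3.14, 3.14].

### API

Orientations are given as a unit quaternion [w, x, y, z].
In Python, from rig import manip, optics, finder gives the robot as it stands.
- The arm moves only by the tool servo_tool, never from a script. Its argument "increments" is a list of rows, each a list of 7 numbers: the shift along the tool's x, y, z in cm, then the turn, a rotation vector about the tool's x, y, z in degrees, then the closure, from -1 (fully open) to 1 (shut). In form: [[x, y, z, rx, ry, rz, gripper], ...]. A call has exactly 5 rows; each row shifts and turns the commanded pose from where the row before left it, along the tool's axes as they then stand; what a row does not reach is not made up. A row lasts 1/10 s, in which the tool goes at most 50 mm and 8.59 degrees, less where a joint would pass 70% of its speed; a pose out of reach is approached as far as the arm can. A call is refused whole if a number of a shift passes 5 or a number of a turn 8.59, either way. A call with a gripper value outside its range is refused whole. The fingers move at their own pace and stop on an object; "squeeze" is the grip in N (left out, the last holds). Time passes only in rows, so rows that do not move let the fingers close, or fill a call up. It gives the time, the measured TCP pose, the force, the opening and the grip force at its end, in the units of the state.
- manip.get_state(): the state, without advancing time (a new reading comes with each control period).
- optics.get_image(name): name is "side" or "top"; returns the picture (480x640x3 uint8, red, green, blue); there is no depth.
- optics.get_calibration(name): a dict with "fov_y" (degrees; the focal length in pixels is half the picture's height over the tangent of half this angle, whatever the lens; pixels are square), "cx", "cy" (the principal point, pixels), "world_to_cam" (4x4, takes a point from world to camera coordinates). Camera axes: x right, y down, z forward; pixel columns grow to the right and rows downward; lengths in m; the calibration is good to about 2 mm. A picture is of the moment at which its call begins. get_calibration takes no time and is no camera call.
- manip.sign_off(): hands the job in; it is judged then, once.
Trained networks look in the newest picture that a camera, given by its name, has taken for a name from the list of things; names that differ only in an ending like _2 or _b are one class to them, and where a whole thing is asked for, a point or a joint stands for the part that bears it (a point fixed in the world has none). Each returns a list of dicts, best first, with "p" (0 to 1); they miss things now and then, are a little off and sometimes report something else, mostly with a low value. They report only what shows in the picture. A call takes as long as a camera call. They do not tell look-alikes from the thing itself.
- finder.silhouettes(label, camera): "region" (480x640 bool, what is visible of it) and "box" ([centre column, centre row, width, height] in pixels, round what is visible of it).
- finder.tip_of(label, camera): "at" ([column, row] in pixels: a listed point, or the origin of a listed thing).
The state is a dict: "clock": time; "qpos": joint angles; "qd": joint speeds; "effort": joint torques, N m; "position": TCP position; "ee_rot": TCP orientation; "contact_force": force on the tool from outside, world axes, zero at the start; "moment": the same for the moment, N m; "width": finger opening in m; "gripper_force": force on a finger pad.
Only numpy, scipy, OpenCV 4.12 (cv2) and the standard library are available. Lean on these libraries where they do the work, as an engineer would, in place of code of your own. Each camera call takes 0.05 s, during which the arm holds its last target. There are 200 camera calls.

### The job

Get the motorised banding wheel ready for painting lines on the napkin rings. It has been left on, so first flip its toggle switch off, then thread all the white ceramic rings down the mandrel with one steel spacer between every two neighbouring rings (none under the lowest ring or over the highest; a spacer left over is not used), put the heavy steel collar on top, everything fully home, and only then flip the toggle back on. Leave the brush pot, the paint jar and the mug where they are.

Things in the scene. Friction and masses are not known exactly. Their poses are not given: they have to be found in the camera images.
- seat (a point): seat of the lowest ring: centre of the top of a 50 mm wide, 6 mm high steel shoulder on the aluminium wheel head (170 mm disc, top 74 mm over the bench) of the fixed machine. A plain steel mandrel, 32 mm diameter, rises 60 mm above this point, its top 6 mm tapering to 22 mm. z up, y points from mandrel to switch panel, x the way the toggle points when on. Place and turn vary
- bat_pivot (a point): fixed pivot of the bat toggle, 150 mm along the machine's y from the mandrel, 3 mm above the flat switch panel (grey box, 96 mm in x, 130 mm in y, top 56 mm over the bench); axes as for the seat. A nut round it stands 7 mm above the panel. A 10 mm high black speed knob, not to be used, lies 42 mm nearer the mandrel and 18 mm to +x
- bat_tip (a point): tip of the steel bat toggle, 34 mm from its pivot; the bat is 6 to 9 mm thick; the tip is 37 mm above the panel when upright
- toggle (a joint): angle of the bat toggle from upright, swinging in the machine's x-z plane: +0.4 leans to the machine's +x (away from the robot) and is ON, -0.4 leans to -x (towards the robot) and is OFF. Over-centre spring: it snaps to whichever side of upright it is on; about 3 N at the tip moves it
- ring1_mid (a point): slim white unglazed ceramic napkin ring, a plain hoop lying flat: 48 mm outside, 36 mm bore, 12 mm high. This point is its centre, half-way up; z is the ring's axis. The rings are alike; two or three are present
- ring2_mid (a point): slim white unglazed ceramic napkin ring, a plain hoop lying flat: 48 mm outside, 36 mm bore, 12 mm high. This point is its centre, half-way up; z is the ring's axis. The rings are alike; two or three are present
- ring3_mid (a point): slim white unglazed ceramic napkin ring, a plain hoop lying flat: 48 mm outside, 36 mm bore, 12 mm high. This point is its centre, half-way up; z is the ring's axis. The rings are alike; two or three are present
- spacer1_mid (a point): thin steel spacer ring lying flat: 44 mm outside, 36 mm bore, 6 mm high. This point is its centre, half-way up; z is its axis. The two spacers are alike and both are always present
- spacer2_mid (a point): thin steel spacer ring lying flat: 44 mm outside, 36 mm bore, 6 mm high. This point is its centre, half-way up; z is its axis. The two spacers are alike and both are always present
- collar_mid (a point): heavy dark steel retaining collar lying flat: 56 mm outside, 36 mm bore, 10 mm high, 90 to 140 g. This point is its centre, half-way up; z is its axis
- brush_pot: white ceramic pot of brushes, 72 mm wide, pot 105 mm high, about 205 mm with the brushes; origin under its centre. Bystander
- paint_jar: lidded jar of underglaze, 52 mm wide, 58 mm high; origin under its centre. Bystander
- cup: white ceramic mug, 76 mm wide, 75 mm high, with a handle; origin under its centre. Bystander
Things that resemble listed ones, but are neither listed nor needed, are in the scene too. What is shaped like the part that bears ring3_mid but blue or purple is not meant.

How it is judged:
By the outcome, as a careful person would: the job done as asked, in the order asked, and still so for the second after the job is handed in, with the robot touching nothing.
Of ring1, ring2, ring3 only 2 to 3 are there at a start; the rules pass over those that are not, and their reading is None.
At some moment in a run one of ring1, ring2, ring3, spacer1, spacer2, collar may be knocked a few centimetres aside while the robot is not near it.
It also fails if it takes over 210 s, if anything falls off the work surface, if the arm or the gripper's body presses on something with over 40 N, if the wrist force passes 120 N, or if a joint passes its speed limit or range.

## Working session

There is one attempt and no reset: what is moved stays moved. The work goes in short steps, Python scripts to look and compute and a tool call to move; the robot and the scene stay as the last step left them, time stands still between calls to the robot, and variables do not carry over. Pictures are saved under pics/ and viewed, at most 14 in all, crops included, and the job is handed in when it is done.

Besides the shell and the picture viewer there is one more tool, called as a command line: name --pt "numbers of a row" for each row, then --argument value for the rest. servo_tool: Moves the arm, as the interface text tells. Its arguments: {"type":"object","properties":{"increments":{"type":"array","items":{"type":"array","items":{"type":"number"}}},"squeeze":{"type":"number"}},"required":["increments"]}

```bash
ls; mkdir -p pics
cat > h.py <<'E'
import numpy as np, cv2
from rig import manip, optics, finder
from scipy.spatial.transform import Rotation as R
def cal(n):
    c=optics.get_calibration(n); f=240/np.tan(np.radians(c['fov_y'])/2); return c,f
def ray(n,px):
    c,f=cal(n); T=np.array(c['world_to_cam']); d=np.array([(px[0]-c['cx'])/f,(px[1]-c['cy'])/f,1])
    return -T[:3,:3].T@T[:3,3], T[:3,:3].T@d
def onz(n,px,z):
    o,d=ray(n,px); return o+d*(z-o[2])/d[2]
def proj(n,p):
    c,f=cal(n); T=np.array(c['world_to_cam']); q=T[:3,:3]@np.array(p)+T[:3,3]
    return np.array([c['cx']+f*q[0]/q[2],c['cy']+f*q[1]/q[2]])
def tri(a,b):
    o1,d1=ray('side',a);o2,d2=ray('top',b)
    A=np.c_[d1,-d2];s=np.linalg.lstsq(A,o2-o1,rcond=None)[0]
    p,q=o1+s[0]*d1,o2+s[1]*d2; return (p+q)/2,np.linalg.norm(p-q)
def snap(n,name,crop=None,k=1):
    im=optics.get_image(n)
    save(im,name,crop,k); return im
def save(im,name,crop=None,k=1):
    o=im if crop is None else im[crop[1]:crop[3],crop[0]:crop[2]]
    cv2.imwrite('pics/'+name+'.png',cv2.resize(o[...,::-1],None,fx=k,fy=k,interpolation=cv2.INTER_CUBIC))
E
python3 - <<'E'
from h import *
np.set_printoptions(precision=4,suppress=True)
s=manip.get_state();print({k:np.round(v,3) for k,v in s.items()})
Z={'seat':.08,'bat_pivot':.059,'bat_tip':.09,'ring1_mid':.006,'spacer1_mid':.003,'collar_mid':.005,'brush_pot':0,'paint_jar':0,'cup':0}
for n in('top','side'):
    im=snap(n,n+'0'); c,f=cal(n);print(n,f,c['cx'],c['cy'],'cam at',ray(n,(0,0))[0])
    for l,z in Z.items():
        for d in finder.tip_of(l,n):
            if d['p']>.2: print(n,l,round(d['p'],2),np.round(d['at'],1),onz(n,d['at'],z))
E
```

```text
pics
{'clock': np.float64(0.0), 'qpos': array([ 1.046,  0.277,  1.506,  0.   ,  1.361, -0.121]), 'qd': array([ 0.001, -0.   , -0.001,  0.   ,  0.   , -0.   ]), 'effort': array([  0.001, -41.677, -24.581,  -0.   ,   0.011,   0.   ]), 'position': array([0.226, 0.528, 0.238]), 'ee_rot': array([-0.   ,  0.201,  0.98 , -0.001]), 'contact_force': array([-0.354,  0.215, -0.147]), 'moment': array([-0.009,  0.037, -0.039]), 'gripper_force': np.float64(0.0), 'width': np.float64(0.086)}
top 557.9595073404676 312.84206355455296 244.98502575999123 cam at [ 0.3088 -0.0327  1.3662]
top seat 0.77 [329.5 229.8] [ 0.576  -0.0634  0.08  ]
top bat_pivot 0.91 [269.5 218.8] [0.6054 0.0804 0.059 ]
top bat_tip 0.71 [183.9 195. ] [0.6531 0.2817 0.09  ]
top bat_tip 0.36 [270.7 213.1] [0.6121 0.0753 0.09  ]
top ring1_mid 0.61 [154.4 248.2] [0.5388 0.368  0.006 ]
top spacer1_mid 0.53 [459.3 296. ] [ 0.4316 -0.3834  0.003 ]
top collar_mid 0.74 [144.4 293.3] [0.4269 0.3855 0.005 ]
top brush_pot 0.75 [474.5 197.2] [ 0.6818 -0.4304  0.    ]
top paint_jar 0.72 [185.6 194.5] [0.6788 0.2997 0.    ]
top cup 0.93 [411.5 176.6] [ 0.7336 -0.2724  0.    ]
top cup 0.31 [457.1 294. ] [ 0.4367 -0.379   0.    ]
side 484.5803743572351 315.05736862907406 242.4986836257814 cam at [0.1574 0.8101 0.7849]
side seat 0.9 [304.3 238.6] [ 0.5775 -0.0725  0.08  ]
side bat_pivot 0.64 [264.2 274.5] [0.6112 0.0707 0.059 ]
side bat_tip 0.5 [266.  264.7] [0.6052 0.0704 0.09  ]
side spacer1_mid 0.21 [309.5 376. ] [0.4112 0.2459 0.003 ]
side collar_mid 0.82 [266.8 431.7] [0.4267 0.3899 0.005 ]
side brush_pot 0.65 [221.3 393.1] [ 0.547   0.3536 -0.    ]
side paint_jar 0.76 [179.9 348.4] [ 0.6869  0.2977 -0.    ]
side cup 0.96 [287.7 208.2] [ 0.7386 -0.2917  0.    ]
```

View pics/top0.png

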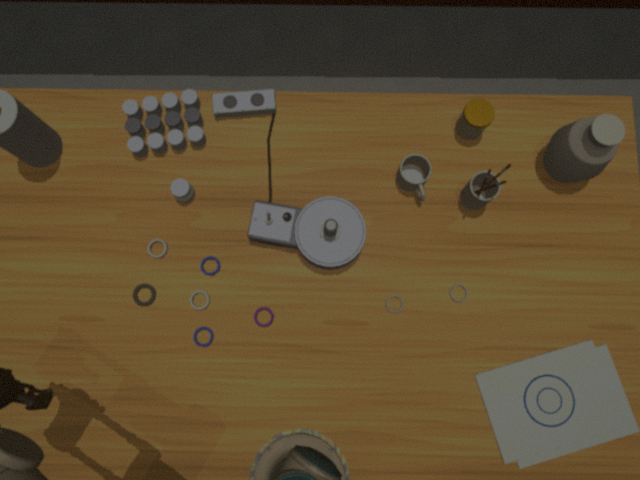

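View pics/side0.png

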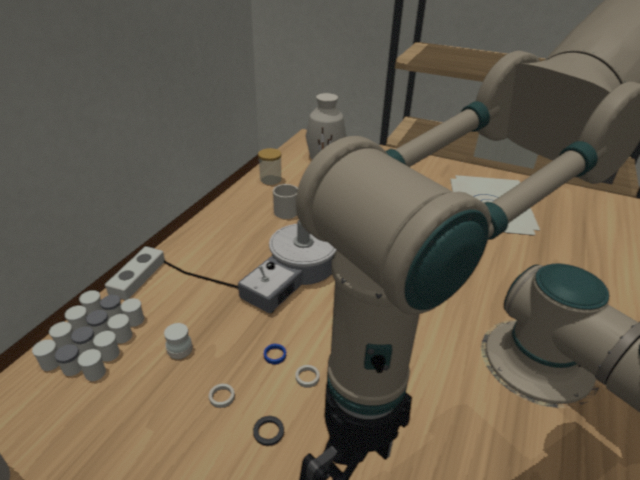

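The top picture shows white rings at (157,248) and (200,300), the dark collar at (144,295), and steel hoops at (394,304) and (458,293). The bat toggle is at (269,217) and the mandrel at (330,228). Look-alikes for a ring are the blue hoops at (210,266) and (203,337), the purple one at (264,317), and the rings drawn on paper at (550,400). In the side picture the white rings are at (222,395) and (307,376), and the collar is at (268,430). I choose the white rings and the thin grey hoops, and will check them in a close crop. A third ring could still be hidden by the arm.

```bash
cat >> h.py <<'E'
def blob(im,px,w=18,dark=False):
    """centre of an unsaturated hoop near px: fit of the outer contour"""
    x0,y0=int(round(px[0]))-w,int(round(px[1]))-w
    c=im[max(y0,0):y0+2*w,max(x0,0):x0+2*w].astype(float); x0=max(x0,0);y0=max(y0,0)
    c=cv2.resize(c,None,fx=4,fy=4,interpolation=cv2.INTER_CUBIC)
    m=((c[...,2]/(c[...,0]+1)>(.6))).astype(np.uint8)
    cs,_=cv2.findContours(m,cv2.RETR_EXTERNAL,cv2.CHAIN_APPROX_NONE)
    cs=[k for k in cs if len(k)>20]
    if not cs: return None
    k=max(cs,key=cv2.contourArea); e=cv2.fitEllipse(k)
    return np.array([x0+(e[0][0]+.5)/4-.5,y0+(e[0][1]+.5)/4-.5]),np.array(e[1])/4
E
python3 - <<'E'
from h import *
np.set_printoptions(precision=4,suppress=True)
t=cv2.imread('pics/top0.png')[...,::-1]; s=cv2.imread('pics/side0.png')[...,::-1]
for n,im,L in(('top',t,{'rA':(157,248,.006),'rB':(200,300,.006),'sA':(394,304,.003),'sB':(458,293,.003),'col':(144,295,.005)}),('side',s,{'rA':(222,395,.006),'rB':(307,376,.006),'col':(268,430,.005)})):
    for k,v in L.items():
        b=blob(im,v[:2],18 if n=='top' else 22)
        print(n,k,b and (b[0],b[1],onz(n,b[0],v[2])))
u=np.clip(t.astype(float)*2,0,255).astype(np.uint8)
A=cv2.resize(u[170:350,120:280],(480,540),interpolation=cv2.INTER_CUBIC)
B=cv2.resize(u[260:335,370:490],(300,188),interpolation=cv2.INTER_CUBIC)
C=cv2.resize(np.clip(t[190:275,240:370]*1.5,0,255).astype(np.uint8),(300,196),interpolation=cv2.INTER_CUBIC)
o=np.zeros((540,790,3),np.uint8);o[:,:480]=A;o[:188,485:785]=B;o[200:396,485:785]=C
save(o,'crop1')
E
```

```text
top rA (array([156.9051, 247.872 ]), array([19.417 , 20.0777]), array([0.5397, 0.3618, 0.006 ]))
top rB (array([199.1499, 299.5108]), array([20.12  , 20.5363]), array([0.4136, 0.2506, 0.006 ]))
top sA (array([394.0573, 303.5118]), array([18.1431, 18.5484]), array([ 0.411 , -0.2241,  0.003 ]))
top sB (array([458.5427, 292.6423]), array([18.1147, 18.9077]), array([ 0.4398, -0.3818,  0.003 ]))
top col (array([143.8107, 294.2994]), array([20.9976, 22.0397]), array([0.4245, 0.3867, 0.005 ]))
side rA (array([219.6677, 390.6779]), array([36.3401, 45.6424]), array([0.5499, 0.3538, 0.006 ]))
side rB (array([305.5773, 374.4017]), array([48.9748, 51.9732]), array([0.4189, 0.2479, 0.006 ]))
side col (array([265.3655, 426.9   ]), array([44.1794, 52.0415]), array([0.4337, 0.3828, 0.005 ]))
```

View pics/crop1.png

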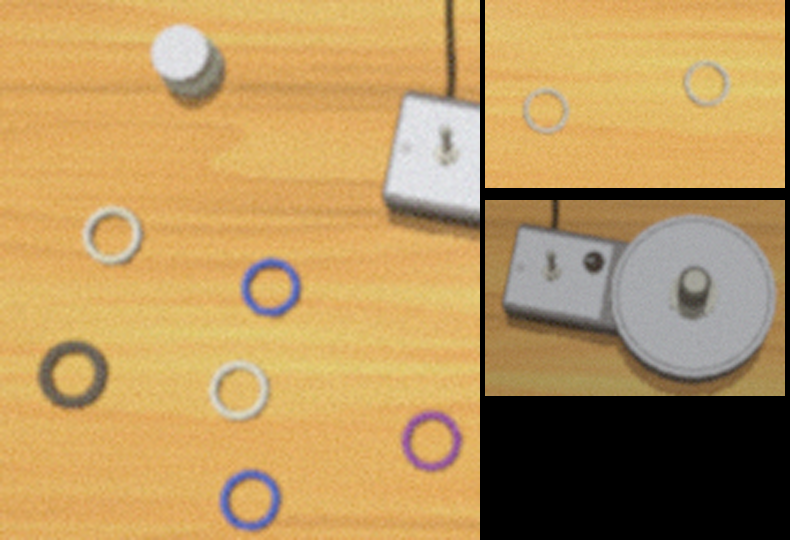

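The crop confirms the choice: white hoops at (157,248) and (200,300), thin steel hoops at (394,304) and (458,293), the dark collar at (144,295), and the bat leaning up-picture (+x, ON). Next I'll measure the machine.

Run:
```python
from h import *
np.set_printoptions(precision=4,suppress=True)
t=cv2.imread('pics/top0.png')[...,::-1]
# disc
c=t[185:280,285:375].astype(float);c=cv2.resize(c,None,fx=4,fy=4,interpolation=cv2.INTER_CUBIC)
m=((c[...,2]/(c[...,0]+1)>.75)&(c.mean(2)>85)).astype(np.uint8)
k=max(cv2.findContours(cv2.morphologyEx(m,cv2.MORPH_OPEN,np.ones((60,60))),0,1)[0],key=cv2.contourArea)
(x,y),r=cv2.minEnclosingCircle(k);e=cv2.fitEllipse(k)
for q in((x,y),e[0]):
    p=(285+(q[0]+.5)/4-.5,185+(q[1]+.5)/4-.5);print('disc',p,r/4,e[1],onz('top',p,.074))
for l in('seat','bat_pivot','ring1_mid'):
    print(l,[(round(d['p'],2),np.round(d['at'],1)) for d in finder.tip_of(l,'top')+finder.tip_of(l,'side')])
b=onz('top',(329.9,229.8),.08)
for z in(.08,.134,.14): print(z,[onz('top',q,z) for q in((330.3,226.5),)])
# panel corners
P=t[190:260,240:310].astype(float);m=((P[...,2]/(P[...,0]+1)>.75)&(P.mean(2)>85)).astype(np.uint8)
u=np.clip(np.hstack([t[195:255,240:310],t[195:255,305:365]])*1.7,0,255).astype(np.uint8)
save(u,'mach',None,6)
```

```text
disc (329.81888580322266, 231.38821411132812) 36.09121322631836 (277.3983154296875, 285.962158203125) [ 0.5735 -0.0643  0.074 ]
disc (330.0209274291992, 231.1739730834961) 36.09121322631836 (277.3983154296875, 285.962158203125) [ 0.574  -0.0648  0.074 ]
seat [(0.77, array([329.5, 229.8])), (0.9, array([304.3, 238.6]))]
bat_pivot [(0.91, array([269.5, 218.8])), (0.64, array([264.2, 274.5]))]
ring1_mid [(0.61, array([154.4, 248.2]))]
0.08 [array([ 0.584 , -0.0652,  0.08  ])]
0.134 [array([ 0.5724, -0.0638,  0.134 ])]
0.14 [array([ 0.5712, -0.0637,  0.14  ])]
```

View pics/mach.png

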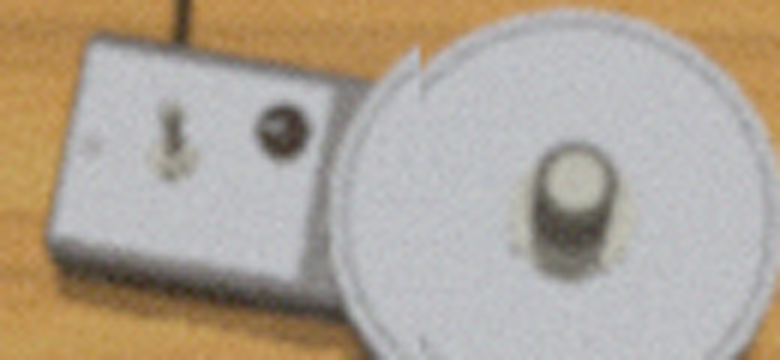

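servo_tool --pt "0 0 -2 0 0 -8 1" --pt "-4 -3 -2 0 0 -8 1" --pt "-4 -3 0 0 0 -7.2 1" --pt "-4 0 0 0 0 0 1" --pt "-4 0 0 0 0 0 1" --squeeze 40

```text
clock: 1.8
position: [0.3716, 0.4566, 0.2789]
ee_rot: [0.0, -0.0, 1.0, 0.001]
contact_force: [0.5, 1.4, -0.7]
width: 0.0121
gripper_force: 0.0
```

The machine crop shows the mandrel top at about (331,224) px and its base at (329.5,230). The nut is at about (268.5,220.5), with the bat leaning up-picture and the knob at its right. So the seat is near (0.575,-0.065) and the yaw near -11°. Next I'll move beyond the toggle on the +x side.

servo_tool --pt "-2.75 -3.83 0 0 0 0 1" --pt "-2.75 -3.83 0 0 0 0 1" --pt "-2.75 -3.83 0 0 0 0 1" --pt "-2.75 -3.83 0 0 0 0 1" --pt "-2.75 -3.83 0 0 0 0 1"

```text
clock: 2.3
position: [0.5091, 0.2646, 0.278]
ee_rot: [0.0, -0.001, 1.0, 0.0]
contact_force: [0.9, 0.3, -0.7]
width: 0.0002
gripper_force: 0.0
```

servo_tool --pt "-2.75 -3.83 0 0 0 0 1" --pt "-2.75 -3.83 0 0 0 0 1" --pt "-2.75 -3.83 2 0 0 0 1" --pt "-2.75 -3.83 3 0 0 0 1" --pt "-2.75 -3.83 3 0 0 0 1"

```text
clock: 2.8
position: [0.6407, 0.0821, 0.2043]
ee_rot: [0.001, -0.0, 1.0, 0.0]
contact_force: [-0.4, -0.5, 0.1]
width: 0.0002
gripper_force: 0.0
```

Run:
```python
from h import *
np.set_printoptions(precision=4,suppress=True)
s=manip.get_state();print(s['position'],s['clock'],s['qpos'])
im=snap('top','top1');sd=snap('side','side1')
for n in('top','side'):print([(round(d['p'],2),np.round(d['at'],1),onz(n,d['at'],.006)) for d in finder.tip_of('ring1_mid',n)])
o=np.vstack([np.clip(im[100:480,0:480]*1.5,0,255).astype(np.uint8)])
save(np.hstack([cv2.resize(np.clip(im[:,:400]*1.5,0,255).astype(np.uint8),(400,480)),cv2.resize(sd[:, 120:520],(400,480))]),'both1')
```

```text
[0.6407 0.0821 0.2043] 2.8 [ 0.0197  0.4008  1.4023  0.0003  1.3368 -1.5519]
[(0.62, array([154.3, 248.5]), array([0.5381, 0.3682, 0.006 ]))]
[(0.73, array([220.6, 393.8]), array([0.5443, 0.359 , 0.006 ])), (0.71, array([286.8, 211.1]), array([ 0.7291, -0.2678,  0.006 ])), (0.6, array([304.4, 239.7]), array([ 0.6191, -0.1606,  0.006 ])), (0.25, array([264.4, 278.6]), array([0.6361, 0.0302, 0.006 ])), (0.25, array([268.1, 429.3]), array([0.4266, 0.3854, 0.006 ]))]
```

View pics/both1.png

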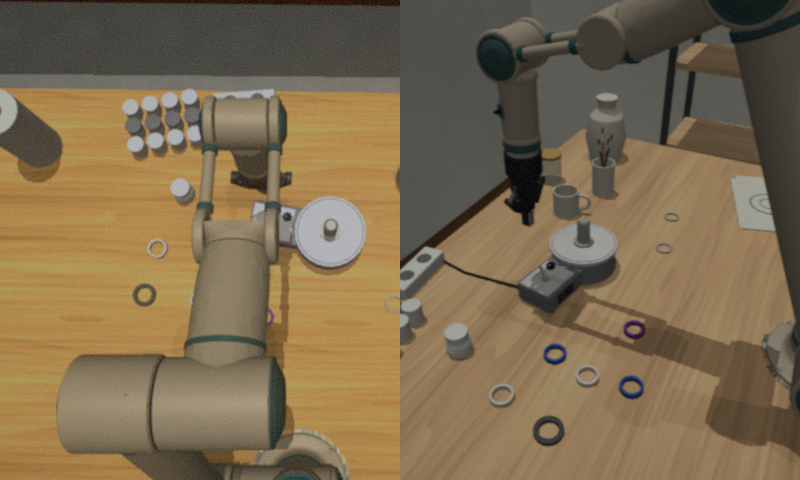

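There are only two white rings: the area the arm hid at the start is empty. So the stack is ring, spacer, ring, collar. Next I'll lower the hand and sweep the toggle off.

servo_tool --pt "0 0 4 0 0 0 1" --pt "0 0 4 0 0 0 1" --pt "0 0 3.9 0 0 0 1" --pt "0 0 0 0 0 0 1" --pt "0 0 0 0 0 0 1"

```text
clock: 3.5
position: [0.6397, 0.0851, 0.087]
ee_rot: [0.001, -0.001, 1.0, 0.0]
contact_force: [1.1, 0.4, 0.1]
width: -0.0004
gripper_force: 0.0
```

servo_tool --pt "0.9 0.18 0 0 0 0 1" --pt "0.9 0.18 0 0 0 0 1" --pt "0.8 0.15 0 0 0 0 1" --pt "0.6 0.1 0 0 0 0 1" --pt "0.6 0.1 0 0 0 0 1"

```text
clock: 4.0
position: [0.6061, 0.0904, 0.0874]
ee_rot: [0.006, -0.001, 1.0, -0.001]
contact_force: [15.3, -2.6, -4.3]
width: 0.0
gripper_force: 6.5
```

servo_tool --pt "0.2 0.04 0 0 0 0 1" --pt "0 0 0 0 0 0 1" --pt "-1 -0.2 0 0 0 0 1" --pt "-1 -0.2 0 0 0 0 1" --pt "-1 -0.2 0 0 0 0 1"

```text
clock: 4.5
position: [0.6289, 0.0852, 0.0853]
ee_rot: [-0.001, -0.001, 1.0, 0.0]
contact_force: [0.2, -0.3, 0.2]
width: 0.0001
gripper_force: 0.0
```

Run:
```python
from h import *
im=snap('side','side2',(220,200,360,320),4)
print(manip.get_state()['position'])
for d in finder.tip_of('bat_tip','side')+finder.tip_of('bat_pivot','side'): print(d['p'],d['at'])
for a in(.4,-.4):
    mx=np.array([.982,-.189,0]);p=np.array([.603,.082,.059])
    print(a,proj('side',p),proj('side',p+.034*(np.sin(a)*mx+np.cos(a)*np.array([0,0,1]))))
```

```text
[0.63141519 0.08478476 0.08532824]
0.57 [270.9, 271.6]
0.74 [263.5, 279.1]
0.28 [385.7, 249.0]
0.4 [264.86557328 278.35383136] [259.8656924  265.52800447]
-0.4 [264.86557328 278.35383136] [268.83226636 270.03057976]
```

View pics/side2.png

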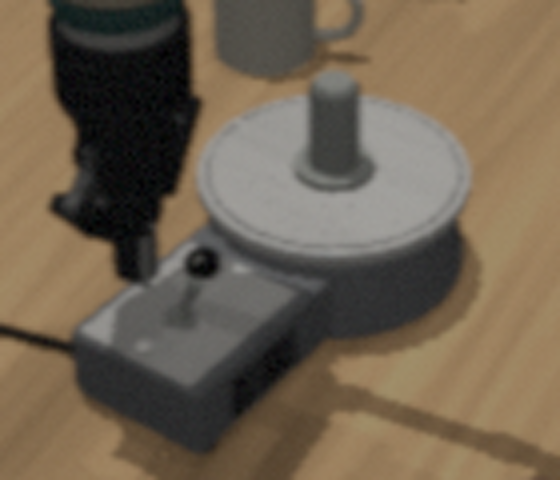

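The side crop shows the bat tip at about (267.5,271) px with its base at (265.5,279.5). That matches the OFF prediction (268.8,270), so the toggle is off. Next I'll go to hover over ring A with the gripper open.

servo_tool --pt "0 0 -4 0 0 0 1" --pt "0 0 -4 0 0 0 0" --pt "1.3 3.9 0 0 0 0 -1" --pt "1.3 3.9 0 0 0 0 -1" --pt "1.3 3.9 0 0 0 0 -1"

```text
clock: 5.15
position: [0.5891, 0.2031, 0.1659]
ee_rot: [-0.0, 0.0, 1.0, 0.0]
contact_force: [0.5, -0.0, 0.1]
width: 0.0578
gripper_force: 0.0
```

servo_tool --pt "1.3 3.9 0 0 0 0 -1" --pt "1.3 3.9 0 0 0 0 -1" --pt "1.3 3.9 0 0 0 0 -1" --pt "1.3 3.9 4 0 0 0 -1" --pt "0 0 4 0 0 0 -1"

```text
clock: 5.65
position: [0.5386, 0.3583, 0.0918]
ee_rot: [0.002, -0.003, 1.0, 0.002]
contact_force: [-0.2, -0.1, -0.4]
width: 0.0853
gripper_force: 0.0
```

```bash
cat >> h.py <<'E'
G={'top':{'rA':(157,248,.006),'rB':(200,300,.006),'sA':(394,304,.003),'sB':(458,293,.003),'col':(144,295,.005)}}
def locate(label,n,near,z,tol=.05):
    r=[]
    for d in finder.silhouettes(label,n):
        b=d['box']; p=onz(n,b[:2],z)
        if np.linalg.norm(p[:2]-near)<tol: r.append((round(float(d['p']),2),np.round(p[:2],4),np.round(b,1)))
    return r
E
python3 - <<'E'
from h import *
np.set_printoptions(precision=4,suppress=True)
s=manip.get_state();print(s['position'],s['width'],s['clock'])
im=snap('side','side3');optics.get_image('top')
for l,p,z in(('ring1_mid',(.54,.362),.006),('ring1_mid',(.4136,.2506),.006),('collar_mid',(.4245,.3867),.005),('spacer1_mid',(.411,-.224),.003),('spacer1_mid',(.44,-.382),.003)):
    print(l,[(n,locate(l,n,p,z)) for n in('side','top')])
print(proj('side',(.54,.362,.006)),proj('side',s['position']))
save(im,'s3c',(150,310,350,460),4)
E
```

```text
[0.5386 0.3583 0.0918] 0.08531845360056131 5.65
ring1_mid [('side', []), ('top', [])]
ring1_mid [('side', []), ('top', [])]
collar_mid [('side', [(0.75, array([0.4247, 0.3892]), array([268. , 431.8,  32.4,  32.6]))]), ('top', [(0.58, array([0.4122, 0.3744]), array([148.5, 299.4,   9. ,  10.3]))])]
spacer1_mid [('side', []), ('top', [])]
spacer1_mid [('side', [(0.38, array([ 0.4415, -0.3742]), array([390.2, 218.3,  12.2,  10.6]))]), ('top', [])]
[221.6269 395.8423] [219.0393 364.876 ]
```

View pics/s3c.png

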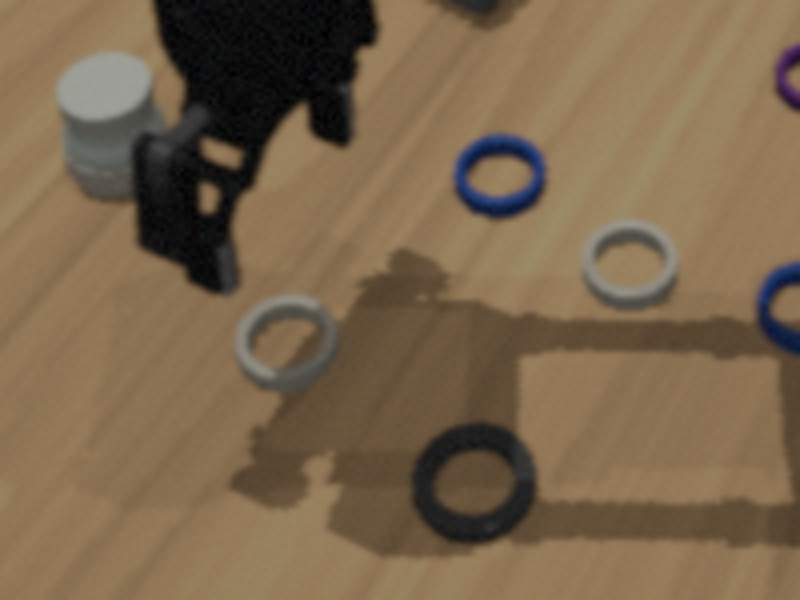

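The side crop shows ring A at (221.6,395.6) px, matching the top estimate (0.540,0.362). Ring B is at (307.4,375.6) and the collar at (268.4,430.4). Next I'll check the fingertip heights, closed against open.

Run:
```python
from h import *
np.set_printoptions(precision=4,suppress=True)
s=manip.get_state();p=s['position'];print(p)
for off in(0,-.008,.005): print('open',off,proj('side',p+[0,.05,off]),proj('side',p+[-.011,.043,off]))
q=np.array([.6314,.0848,.0853])
for off in(-.008,.005): print('shut',off,proj('side',q+[-.011,.010,off]),proj('side',q+[.011,.010,off]))
for px,z in(((307.4,375.6),.006),((268.4,430.4),.005)): print(onz('side',px,z))
```

```text
[0.5405 0.353  0.092 ]
open 0 [203.4085 382.9689] [211.1025 382.2431]
open -0.008 [203.9347 385.9007] [211.5845 385.1735]
open 0.005 [203.0766 381.1197] [210.7985 380.3947]
shut -0.008 [255.0312 273.2729] [246.6593 270.521 ]
shut 0.005 [254.7362 268.827 ] [246.3076 266.085 ]
[0.4144 0.249  0.006 ]
[0.4254 0.3865 0.005 ]
```

servo_tool --pt "-0.1 0.3 2 0 0 0 -0.5" --pt "0 0 2 0 0 0 -0.2" --pt "0 0 1.5 0 0 0 -0.2" --pt "0 0 0 0 0 0 -0.2" --pt "0 0 0 0 0 0 -0.2"

```text
clock: 6.75
position: [0.5411, 0.3562, 0.0362]
ee_rot: [0.0, -0.0, 1.0, 0.0]
contact_force: [-0.8, 0.4, 0.3]
width: 0.0514
gripper_force: 0.0
```

Run:
```python
from h import *
s=manip.get_state();p=s['position'];print(p,s['width'],s['contact_force'])
snap('side','s4c',(170,310,320,430),5)
w=s['width']/2
for off in(0,-.008,.005): print(off,proj('side',p+[-.011,w,off]),proj('side',p+[-.011,-w,off]))
```

```text
[0.54107731 0.35619934 0.03616071] 0.05140475841025604 [-0.80482915  0.43219166  0.26355675]
0 [218.5631732  395.92307618] [233.93001347 375.22629251]
-0.008 [218.98155211 398.63597245] [234.25244708 377.93377202]
0.005 [218.29939554 394.21266151] [233.72680014 373.51990732]
```

View pics/s4c.png

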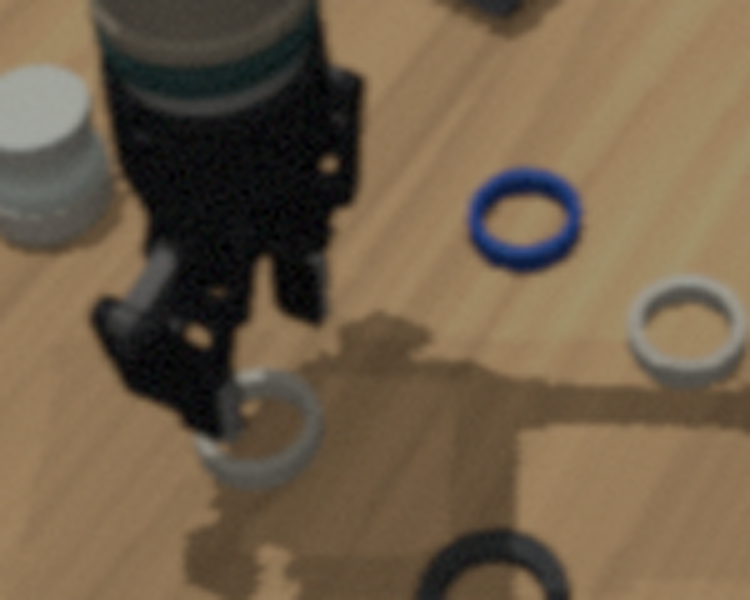

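The crop shows the left fingertip over the ring's rim at about (213,397) px. The hand needs about +6 mm in y and a wider opening before it descends and grips.

servo_tool --pt "0.1 0.6 0 0 0 0 -0.6" --pt "0 0 0 0 0 0 -0.6" --pt "0 0 1.3 0 0 0 -0.6" --pt "0 0 1.3 0 0 0 -0.6" --pt "0 0 0 0 0 0 0" --squeeze 25

```text
clock: 7.3
position: [0.5378, 0.3611, 0.007]
ee_rot: [-0.002, -0.001, 1.0, -0.001]
contact_force: [-0.4, 0.9, -0.4]
width: 0.0551
gripper_force: 0.0
```

servo_tool --pt "0 0 0 0 0 0 0.4" --pt "0 0 0 0 0 0 0.4" --pt "0 0 0 0 0 0 0.4" --pt "0 0 0 0 0 0 0.4" --pt "0 0 0 0 0 0 0.4"

```text
clock: 7.8
position: [0.54, 0.3623, 0.0101]
ee_rot: [0.0, -0.001, 1.0, 0.0]
contact_force: [0.0, 0.0, 0.1]
width: 0.0469
gripper_force: 25.7
```

servo_tool --pt "0 0 -2 0 0 0 0.4" --pt "0 0 -4 0 0 0 0.4" --pt "0 0 -4 0 0 0 0.4" --pt "0 0 -4 0 0 0 0.4" --pt "0 0 -4 0 0 0 0.4"

```text
clock: 8.3
position: [0.5396, 0.3621, 0.1917]
ee_rot: [0.0, -0.001, 1.0, 0.0]
contact_force: [0.1, 0.2, -0.6]
width: 0.0469
gripper_force: 25.9
```

Run:
```python
from h import *
s=manip.get_state();p=s['position'];print(p,s['width'],s['gripper_force'],s['contact_force'])
snap('side','s5c',(130,230,330,380),4)
print(proj('side',p))
```

```text
[0.53959754 0.36210077 0.19165291] 0.04692492532492321 25.86982073262334 [ 0.10544707  0.23713687 -0.63520582]
[211.55438566 326.84346885]
```

View pics/s5c.png

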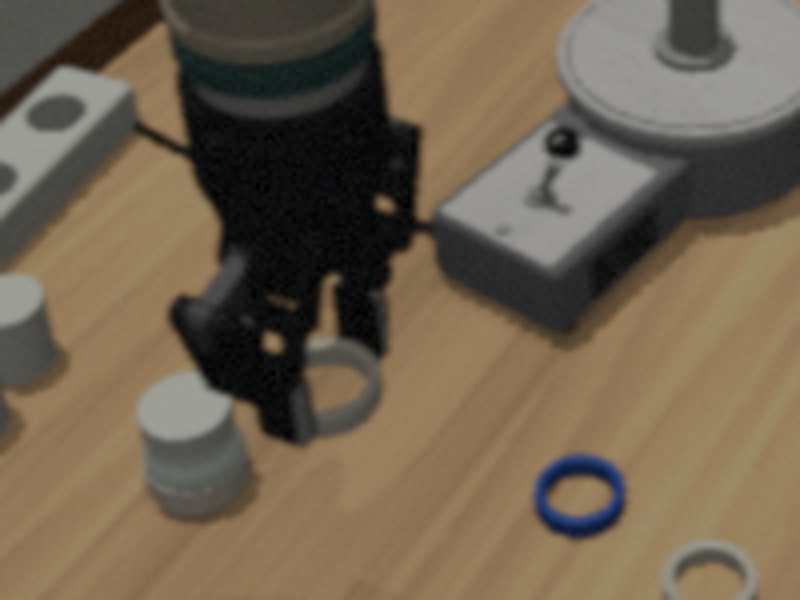

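Ring A is held (25 N), seen at about (214,327) px, and the toggle is clearly leaning off at (267,274). With this grip the ring's bottom is 10 mm below the TCP. Next I'll carry it over the mandrel.

servo_tool --pt "-0.35 -4.2 0 0 0 0 0.4" --pt "-0.35 -4.2 0 0 0 0 0.4" --pt "-0.35 -4.2 0 0 0 0 0.4" --pt "-0.35 -4.2 0 0 0 0 0.4" --pt "-0.35 -4.2 0 0 0 0 0.4"

```text
clock: 8.85
position: [0.5574, 0.1507, 0.1899]
ee_rot: [0.0, -0.001, 1.0, 0.0]
contact_force: [0.8, 0.1, 0.7]
width: 0.0466
gripper_force: 25.9
```

servo_tool --pt "-0.35 -4.2 0 0 0 0 0.4" --pt "-0.35 -4.2 0 0 0 0 0.4" --pt "-0.35 -4.2 0 0 0 0 0.4" --pt "-0.35 -4.2 0 0 0 0 0.4" --pt "-0.35 -4.2 0 0 0 0 0.4"

```text
clock: 9.35
position: [0.5751, -0.0594, 0.1899]
ee_rot: [0.0, -0.001, 1.0, 0.0]
contact_force: [0.6, -0.4, -0.5]
width: 0.0467
gripper_force: 25.9
```

servo_tool --pt "0 0 1 0 0 0 0.4" --pt "0 0 1 0 0 0 0.4" --pt "0 0 0 0 0 0 0.4" --pt "0 0 0 0 0 0 0.4" --pt "0 0 0 0 0 0 0.4"

```text
clock: 9.85
position: [0.5754, -0.0565, 0.1701]
ee_rot: [0.0, -0.001, 1.0, 0.0]
contact_force: [0.1, -0.6, -0.3]
width: 0.0467
gripper_force: 25.9
```

Run:
```python
from h import *
s=manip.get_state();p=s['position'];print(p,s['width'],s['gripper_force'],s['qpos'])
a=snap('side','s6c',(235,160,375,280),1)
b=optics.get_image('top')
A=cv2.resize(a[160:280,235:355],(480,480),interpolation=2);B=cv2.resize(np.clip(b[180:280,280:380]*1.5,0,255).astype(np.uint8),(320,320),interpolation=2)
o=np.zeros((480,800,3),np.uint8);o[:,:480]=A;o[:320,480:]=B;save(o,'both6')
print('ring',proj('side',p-[0,0,.004]),'mandrel top',[proj('side',(x,-.065,.14)) for x in(.575,)],proj('side',(.575,-.065,.08)),'top',proj('top',(.575,-.065,.14)))
```

```text
[ 0.57541994 -0.05646876  0.17005912] 0.04671041275515145 25.932078240439296 [-2.18348040e-01  3.26559528e-01  1.60904819e+00  3.53893180e-04
  1.20555932e+00 -1.79221967e+00]
ring [302.46959882 212.75502663] mandrel top [array([304.11143285, 220.22664164])] [303.89643215 240.44731872] top [330.89663908 224.83840488]
```

View pics/both6.png

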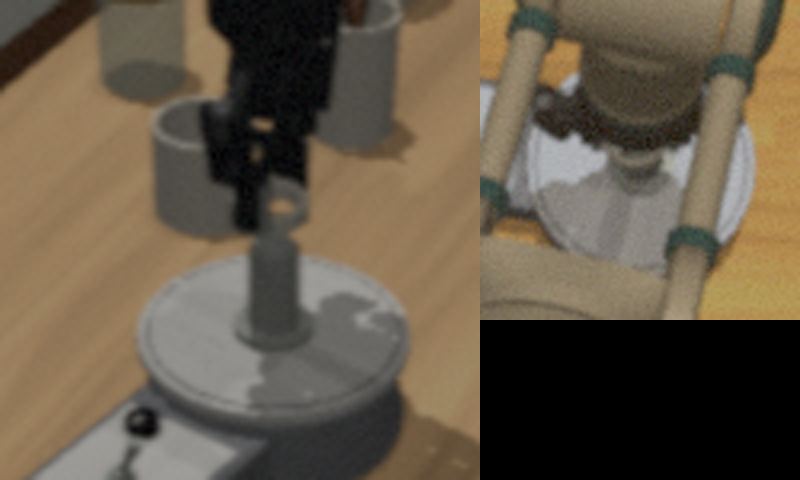

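Side view: the mandrel top is at (303.8,221) px and its base at (303.2,242), within 1 px of prediction. The ring is held above it, 8.5 mm off in y. Next I'll shift it and thread it partway.

servo_tool --pt "0 -0.85 0 0 0 0 0.4" --pt "0 0 1 0 0 0 0.4" --pt "0 0 1.2 0 0 0 0.4" --pt "0 0 1 0 0 0 0.4" --pt "0 0 1 0 0 0 0.4"

```text
clock: 10.45
position: [0.5746, -0.0654, 0.1264]
ee_rot: [-0.001, -0.0, 1.0, 0.001]
contact_force: [-0.3, 2.3, 1.7]
width: 0.0465
gripper_force: 26.3
```

servo_tool --pt "0 0 0 0 0 0 0.4" --pt "0 0 0 0 0 0 0.4" --pt "0 0 0 0 0 0 0.4" --pt "0 0 0 0 0 0 0.4" --pt "0 0 0 0 0 0 0.4"

```text
clock: 10.95
position: [0.5746, -0.0655, 0.1276]
ee_rot: [-0.001, -0.001, 1.0, 0.001]
contact_force: [-1.1, 4.7, -2.8]
width: 0.0467
gripper_force: 26.2
```

servo_tool --pt "0 0.2 0 0 0 0 0.4" --pt "0 0 0 0 0 0 0.4" --pt "0 0 0 0 0 0 0.4" --pt "0 0 0 0 0 0 0.4" --pt "0 0 0 0 0 0 0.4"

```text
clock: 11.45
position: [0.5758, -0.0648, 0.1282]
ee_rot: [0.001, -0.001, 1.0, -0.0]
contact_force: [-0.2, 0.5, -1.3]
width: 0.0468
gripper_force: 26.4
```

servo_tool --pt "0 0 0.8 0 0 0 0.4" --pt "0 0 0.8 0 0 0 0.4" --pt "0 0 0.8 0 0 0 0.4" --pt "0 0 0.8 0 0 0 0.4" --pt "0 0 0 0 0 0 0.4"

```text
clock: 11.95
position: [0.5742, -0.064, 0.094]
ee_rot: [-0.002, -0.001, 1.0, 0.0]
contact_force: [-0.5, 0.1, -0.9]
width: 0.0466
gripper_force: 26.4
```

servo_tool --pt "0 0 0.3 0 0 0 0.4" --pt "0 0 0 0 0 0 0.4" --pt "0 0 0 0 0 0 -0.4" --pt "0 0 0 0 0 0 -0.6" --pt "0 0 0 0 0 0 -0.6"

```text
clock: 12.45
position: [0.5755, -0.0643, 0.0931]
ee_rot: [0.0, -0.001, 1.0, -0.0]
contact_force: [-0.8, -0.9, 0.8]
width: 0.0683
gripper_force: 0.0
```

servo_tool --pt "0 0 -2 0 0 0 -0.6" --pt "0 0 -4 0 0 0 -0.6" --pt "0 0 -4 0 0 0 -0.6" --pt "0 3 0 0 0 0 -0.6" --pt "2 4 0 0 0 0 -0.6"

```text
clock: 12.95
position: [0.5587, 0.0049, 0.1949]
ee_rot: [0.004, 0.001, 1.0, -0.0]
contact_force: [-0.0, 0.2, -1.2]
width: 0.0682
gripper_force: 0.0
```

Run:
```python
from h import *
s=manip.get_state();p=s['position'];print(p,s['width'],s['contact_force'])
a=snap('side','s7',None,1); save(a,'s7c',(235,180,375,290),5)
print(proj('side',(.575,-.065,.092)),proj('side',(.575,-.065,.08)))
for l,q,z in(('ring1_mid',(.4140,.2500),.006),('collar_mid',(.4245,.3867),.005),('spacer1_mid',(.411,-.224),.003)):
    print(l,[(n,[x for x in locate(l,n,q,z,.08)]) for n in('side',)])
```

```text
[0.55869583 0.00485624 0.19485229] 0.06815455624267362 [-0.02398916  0.1875745  -1.22139988]
[303.93840824 236.49949387] [303.89643215 240.44731872]
ring1_mid [('side', [])]
collar_mid [('side', [(0.76, array([0.4258, 0.3901]), array([267.2, 432. ,  33.8,  35.8]))])]
spacer1_mid [('side', [])]
```

View pics/s7c.png

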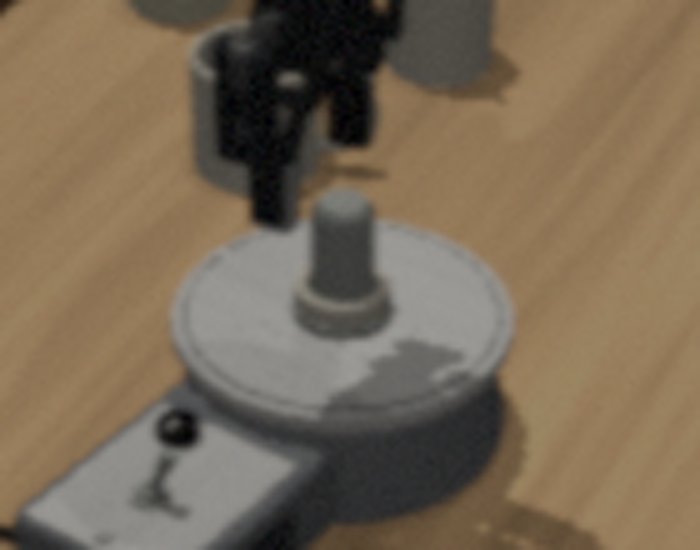

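Ring A sits fully home on the shoulder at (342,300) in the crop, i.e. (303.4,240) px. Next is a spacer; I'll check where all the parts are now.

servo_tool --pt "3 -4 0 0 0 0 -0.6" --pt "3 -4 0 0 0 0 -0.6" --pt "3 -4 0 0 0 0 -0.6" --pt "3 -4 0 0 0 0 -0.6" --pt "2.5 -4 0 0 0 0 -0.6"

```text
clock: 13.65
position: [0.4088, -0.1967, 0.1929]
ee_rot: [0.0, -0.0, 1.0, -0.0]
contact_force: [0.8, -0.5, -0.4]
width: 0.0683
gripper_force: 0.0
```

```bash
cat >> h.py <<'E'
def sblob(im,xyz,w=26):
    """side view: hoop near xyz by thresholded difference from local wood, returns xy"""
    px=proj('side',xyz);x0,y0=int(px[0])-w,int(px[1])-w
    c=cv2.GaussianBlur(cv2.resize(im[y0:y0+2*w,x0:x0+2*w],None,fx=4,fy=4,interpolation=2),(0,0),2).astype(float)
    r=c[...,2]/(c[...,0]+1); m=(r>np.median(r)+.12).astype(np.uint8)
    cs=[k for k in cv2.findContours(m,0,1)[0] if len(k)>20]
    if not cs: return None
    e=cv2.fitEllipse(max(cs,key=cv2.contourArea));p=(x0+(e[0][0]+.5)/4-.5,y0+(e[0][1]+.5)/4-.5)
    return onz('side',p,xyz[2])[:2],np.array(e[1])/4
def survey():
    t=optics.get_image('top');s=optics.get_image('side');st=manip.get_state()
    print('tcp',np.round(st['position'],4),'w',round(float(st['width']),4),'t',float(st['clock']))
    for k,p in {'rB':(.4138,.2500,.006),'sA':(.411,-.2241,.003),'sB':(.4398,-.3818,.003),'col':(.4247,.3866,.005)}.items():
        b=blob(t,proj('top',p)); c=sblob(s,p)
        print(k,'top',b and (np.round(onz('top',b[0],p[2])[:2],4),np.round(b[1],1)),'side',c and (np.round(c[0],4),np.round(c[1],1)))
    return t,s
E
python3 - <<'E'
from h import *
survey()
E
```

```text
tcp [ 0.4078 -0.1999  0.193 ] w 0.0682 t 13.75
rB top (array([0.4169, 0.2141]), array([ 7.7, 17. ])) side (array([0.4181, 0.1997]), array([18.3, 24.3]))
sA top (array([ 0.4266, -0.2288]), array([27.1, 39.5])) side (array([ 0.413 , -0.2275]), array([10.7, 16.4]))
sB top (array([ 0.4437, -0.3751]), array([35.2, 42.5])) side (array([ 0.4423, -0.3855]), array([ 8.7, 15. ]))
col top (array([0.4244, 0.3868]), array([21. , 21.9])) side (array([0.4262, 0.3861]), array([28.5, 30.2]))
```

servo_tool --pt "-0.3 -2.4 4 0 0 0 -0.6" --pt "0 0 4 0 0 0 -0.6" --pt "0 0 4 0 0 0 -0.6" --pt "0 0 3 0 0 0 -0.6" --pt "0 0 0 0 0 0 -0.6"

```text
clock: 14.25
position: [0.4112, -0.2169, 0.0394]
ee_rot: [-0.003, -0.0, 1.0, 0.003]
contact_force: [-0.6, -0.2, 0.8]
width: 0.0685
gripper_force: 0.0
```

servo_tool --pt "0 0 0 0 0 0 -0.6" --pt "0 0 0 0 0 0 -0.6" --pt "0 0 0 0 0 0 -0.6" --pt "0 0 0 0 0 0 -0.6" --pt "0 0 0 0 0 0 -0.6"

```text
clock: 14.75
position: [0.4139, -0.2187, 0.0436]
ee_rot: [0.001, -0.001, 1.0, -0.001]
contact_force: [0.1, -0.1, 0.0]
width: 0.0681
gripper_force: 0.0
```

Run:
```python
from h import *
t,s=survey()
b=sblob(s,(.418,.1997,.006));print('rB',b)
b=blob(t,proj('top',(.418,.2,.006)));print(b, onz('top',b[0],.006))
A=cv2.resize(s[190:260,320:420],(800,560),interpolation=2);A=np.vstack([cv2.resize(s[190:250,340:430],(450,300),interpolation=2),cv2.resize(s[330:390,260:350],(450,300),interpolation=2)])
B=cv2.resize(np.clip(t[250:350,170:290]*1.6,0,255).astype(np.uint8),(350,290),interpolation=2)
o=np.zeros((600,800,3),np.uint8);o[:,:450]=A;o[:290,450:]=B;save(o,'c8')
print(proj('side',manip.get_state()['position']))
```

```text
tcp [ 0.4137 -0.2185  0.0433] w 0.0682 t 14.85
rB top (array([0.4169, 0.2142]), array([ 7.8, 16.8])) side (array([0.4181, 0.1997]), array([18.3, 24.3]))
sA top (array([ 0.4164, -0.2236]), array([32.2, 42.8])) side (array([ 0.4297, -0.277 ]), array([17.5, 35.3]))
sB top (array([ 0.4368, -0.3638]), array([29.1, 35.4])) side (array([ 0.4646, -0.4156]), array([23.4, 58.7]))
col top (array([0.4246, 0.3868]), array([21. , 22.1])) side (array([0.4262, 0.3862]), array([28.4, 30.2]))
rB (array([0.41934865, 0.19711763]), array([21.03398705, 23.41248894]))
(array([220.29939842, 298.28204536]), array([20.11660194, 20.55400085])) [0.41736706 0.1992262  0.006     ]
[384.05487976 237.18294164]
```

View pics/c8.png

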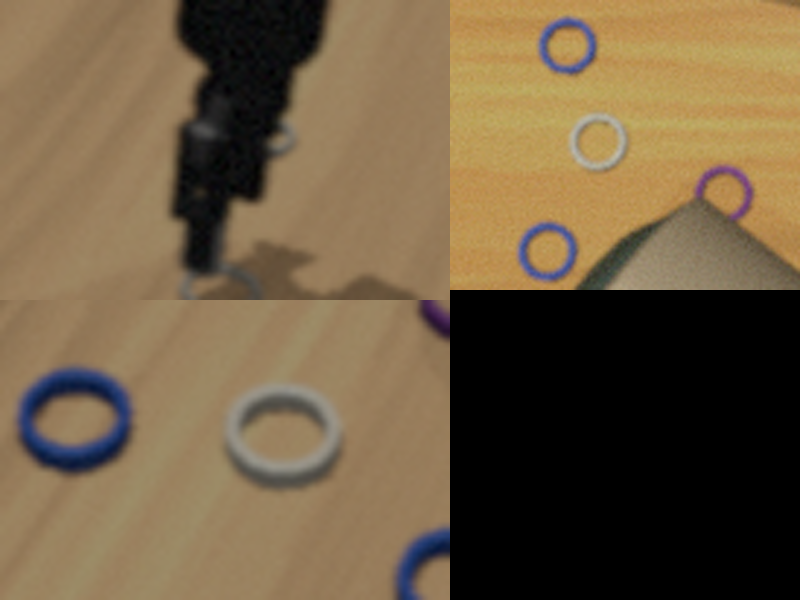

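The crop shows white ring B knocked to (220.3,298.3) px in the top view, i.e. (0.417,0.199). The spacer is still under the gripper at about (384,248) in the side view. Next I'll grip the spacer.

servo_tool --pt "0.25 -0.55 1 0 0 0 -0.6" --pt "0 0 1.3 0 0 0 -0.6" --pt "0 0 0.8 0 0 0 -0.6" --pt "0 0 0.4 0 0 0 -0.6" --pt "0 0 0 0 0 0 -0.6"

```text
clock: 15.35
position: [0.4105, -0.2237, 0.007]
ee_rot: [-0.001, -0.001, 1.0, 0.001]
contact_force: [0.3, -0.3, -0.5]
width: 0.0686
gripper_force: 0.0
```

servo_tool --pt "0 0 0 0 0 0 -0.2" --pt "0 0 0 0 0 0 0.4" --pt "0 0 0 0 0 0 0.4" --pt "0 0 0 0 0 0 0.4" --pt "0 0 0 0 0 0 0.4"

```text
clock: 15.85
position: [0.4113, -0.2241, 0.0084]
ee_rot: [0.0, -0.001, 1.0, -0.0]
contact_force: [-0.6, 0.3, 5.0]
width: 0.0418
gripper_force: 25.2
```

servo_tool --pt "0 0 0 0 0 0 0.4" --pt "0 0 -2 0 0 0 0.4" --pt "0 0 -2 0 0 0 0.4" --pt "0 0 0 0 0 0 0.4" --pt "0 0 0 0 0 0 0.4"

```text
clock: 16.35
position: [0.4111, -0.224, 0.0477]
ee_rot: [0.0, -0.001, 1.0, -0.0]
contact_force: [0.4, 0.6, -0.4]
width: 0.0416
gripper_force: 25.3
```

servo_tool --pt "0 0 -4 0 0 0 0.4" --pt "0 0 -4 0 0 0 0.4" --pt "-1.7 1.6 -4 0 0 0 0.4" --pt "-3 3 0 0 0 0 0.4" --pt "-3 3 0 0 0 0 0.4"

```text
clock: 16.85
position: [0.4889, -0.1476, 0.1683]
ee_rot: [0.001, 0.0, 1.0, -0.0]
contact_force: [0.3, -0.7, -0.4]
width: 0.0414
gripper_force: 25.7
```

servo_tool --pt "-3 3 0 0 0 0 0.4" --pt "-3 2.9 0 0 0 0 0.4" --pt "-2.75 2.45 0 0 0 0 0.4" --pt "0 0 0 0 0 0 0.4" --pt "0 0 0 0 0 0 0.4"

```text
clock: 17.35
position: [0.5747, -0.0636, 0.1659]
ee_rot: [-0.002, -0.001, 1.0, 0.0]
contact_force: [-0.3, -0.5, -0.5]
width: 0.0418
gripper_force: 25.7
```

servo_tool --pt "0 0 0 0 0 0 0.4" --pt "0 0 0 0 0 0 0.4" --pt "0 0 0 0 0 0 0.4" --pt "0 0 0 0 0 0 0.4" --pt "0 0 0 0 0 0 0.4"

```text
clock: 17.85
position: [0.5751, -0.0647, 0.168]
ee_rot: [0.0, -0.0, 1.0, 0.0]
contact_force: [0.1, 0.1, -0.2]
width: 0.0415
gripper_force: 25.7
```

Aligned. Next I'll lower it to TCP z≈0.103.

servo_tool --pt "0 0 1.5 0 0 0 0.4" --pt "0 0 1.5 0 0 0 0.4" --pt "0 0 1 0 0 0 0.4" --pt "0 0 1 0 0 0 0.4" --pt "0 0 0 0 0 0 0.4"

```text
clock: 18.35
position: [0.5744, -0.0641, 0.1164]
ee_rot: [-0.001, -0.001, 1.0, 0.0]
contact_force: [-0.3, -0.8, -0.8]
width: 0.0416
gripper_force: 25.7
```

servo_tool --pt "0 0 0.7 0 0 0 0.4" --pt "0 0 0.6 0 0 0 0.4" --pt "0 0 0 0 0 0 0.4" --pt "0 0 0 0 0 0 0.4" --pt "0 0 0 0 0 0 0.4"

```text
clock: 18.85
position: [0.5755, -0.0643, 0.1051]
ee_rot: [0.0, -0.001, 1.0, -0.0]
contact_force: [-0.4, -0.6, -0.4]
width: 0.0416
gripper_force: 25.7
```

servo_tool --pt "0 0 0.35 0 0 0 0.4" --pt "0 0 0 0 0 0 0.4" --pt "0 0 0 0 0 0 0.1" --pt "0 0 0 0 0 0 -0.5" --pt "0 0 0 0 0 0 -0.6"

```text
clock: 19.35
position: [0.5754, -0.0643, 0.1014]
ee_rot: [0.0, -0.001, 1.0, 0.0]
contact_force: [-0.7, -0.2, 0.5]
width: 0.0681
gripper_force: 0.0
```

servo_tool --pt "0 0 -2 0 0 0 -0.6" --pt "0 0 -4 0 0 0 -0.6" --pt "0 0 -4 0 0 0 -0.6" --pt "2.4 4 0 0 0 0 -0.6" --pt "2.4 4 0 0 0 0 -0.6"

```text
clock: 19.85
position: [0.5282, 0.0157, 0.203]
ee_rot: [0.002, 0.001, 1.0, 0.0]
contact_force: [-0.7, 0.8, -0.6]
width: 0.0685
gripper_force: 0.0
```

servo_tool --pt "2.4 4 0 0 0 0 -0.6" --pt "2.4 4 0 0 0 0 -0.6" --pt "2.4 4 0 0 0 0 -0.6" --pt "2.3 4 4 0 0 0 -0.6" --pt "1.5 2.3 4 0 0 0 -0.6"

```text
clock: 20.35
position: [0.4217, 0.1938, 0.1298]
ee_rot: [0.003, -0.001, 1.0, 0.001]
contact_force: [0.6, -0.3, -1.0]
width: 0.0683
gripper_force: 0.0
```

Run:
```python
from h import *
t,s=survey()
print('rB',sblob(s,(.418,.199,.006)),blob(t,proj('top',(.418,.199,.006))))
cv2.imwrite('pics/raw9.png',s[...,::-1])
# brightness profile up the mandrel axis in side view
for z in np.arange(.074,.145,.003): 
    u=proj('side',(.5753-.0,-.0645,z))-[0,0]; print(round(z,3),s[int(round(u[1])),int(round(u[0]))],end=' ')
```

```text
tcp [0.4148 0.1924 0.1245] w 0.0684 t 20.45
rB top (array([0.427 , 0.2461]), array([30.7, 45.2])) side (array([0.418 , 0.2001]), array([18.6, 24.3]))
sA top None side None
sB top (array([ 0.4398, -0.3817]), array([18.1, 18.9])) side (array([ 0.4423, -0.3855]), array([ 8.7, 15. ]))
col top (array([0.4343, 0.3813]), array([31.8, 39.1])) side (array([0.4262, 0.3861]), array([28.4, 30.3]))
rB (array([0.41918297, 0.19754823]), array([21.17995644, 23.38436699])) (array([212.45547104, 297.81876755]), array([27.59810448, 35.02103043]))
0.074 [18 27 27] 0.077 [18 27 27] 0.08 [17 30 30] 0.083 [20 32 31] 0.086 [29 38 35] 0.089 [43 46 41] 0.092 [56 53 45] 0.095 [63 58 50] 0.098 [77 73 63] 0.101 [87 80 69] 0.104 [89 82 71] 0.107 [84 77 66] 0.11 [77 70 61] 0.113 [65 58 49] 0.116 [65 60 52] 0.119 [61 56 47] 0.122 [62 56 50] 0.125 [62 59 50] 0.128 [60 56 49] 0.131 [59 56 47] 0.134 [62 58 53] 0.137 [62 58 51] 0.14 [63 58 51] 0.143 [63 60 53]
```

servo_tool --pt "-0.2 0.6 3 0 0 0 -0.6" --pt "0 0 3 0 0 0 -0.6" --pt "0 0 2 0 0 0 -0.6" --pt "0 0 0 0 0 0 -0.6" --pt "0 0 0 0 0 0 -0.6"

```text
clock: 20.95
position: [0.4243, 0.1972, 0.0492]
ee_rot: [0.001, -0.0, 1.0, 0.0]
contact_force: [0.1, -0.1, -0.3]
width: 0.0685
gripper_force: 0.0
```

servo_tool --pt "0 0 0 0 0 0 -0.6" --pt "0 0 0 0 0 0 -0.6" --pt "0 0 0 0 0 0 -0.6" --pt "0 0 0 0 0 0 -0.6" --pt "0 0 0 0 0 0 -0.6"

```text
clock: 21.45
position: [0.4233, 0.1974, 0.0489]
ee_rot: [0.0, -0.001, 1.0, 0.0]
contact_force: [-1.2, -0.5, 0.3]
width: 0.0686
gripper_force: 0.0
```

Run:
```python
from h import *
t,s=survey()
print('rB',sblob(s,(.418,.199,.006)))
```

```text
tcp [0.4232 0.1974 0.0487] w 0.0682 t 21.55
rB top (array([0.4263, 0.2457]), array([31.9, 44.9])) side (array([0.4187, 0.2   ]), array([19. , 25.5]))
sA top None side None
sB top (array([ 0.4397, -0.3818]), array([18.3, 18.9])) side (array([ 0.4423, -0.3854]), array([ 8.7, 15. ]))
col top (array([0.4277, 0.3726]), array([30. , 36.7])) side (array([0.4262, 0.3861]), array([28.4, 30.3]))
rB (array([0.43311288, 0.18723572]), array([20.48782158, 45.12081146]))
```

Target (0.4174,0.1992): x −5.8 mm, y +1.8 mm, then down to z 0.010.

servo_tool --pt "0.58 0.18 0 0 0 0 -0.6" --pt "0 0 1.5 0 0 0 -0.6" --pt "0 0 1.5 0 0 0 -0.6" --pt "0 0 0.9 0 0 0 -0.6" --pt "0 0 0 0 0 0 -0.6"

```text
clock: 22.05
position: [0.4161, 0.1989, 0.0085]
ee_rot: [-0.001, -0.001, 1.0, -0.0]
contact_force: [-0.7, 0.7, 0.0]
width: 0.0682
gripper_force: 0.0
```

servo_tool --pt "0 0 0 0 0 0 -0.2" --pt "0 0 0 0 0 0 0.4" --pt "0 0 0 0 0 0 0.4" --pt "0 0 0 0 0 0 0.4" --pt "0 0 0 0 0 0 0.4"

```text
clock: 22.55
position: [0.4179, 0.1993, 0.0101]
ee_rot: [0.001, -0.001, 1.0, 0.0]
contact_force: [-0.7, -0.2, 4.7]
width: 0.0462
gripper_force: 26.0
```

servo_tool --pt "0 0 -2 0 0 0 0.4" --pt "0 0 -4 0 0 0 0.4" --pt "0 0 -4 0 0 0 0.4" --pt "0 0 -4 0 0 0 0.4" --pt "0 0 -3 0 0 0 0.4"

```text
clock: 23.05
position: [0.4177, 0.1993, 0.182]
ee_rot: [0.001, -0.001, 1.0, 0.0]
contact_force: [0.7, -1.1, 0.0]
width: 0.0461
gripper_force: 26.0
```

servo_tool --pt "-2.25 -3.77 0 0 0 0 0.4" --pt "-2.25 -3.77 0 0 0 0 0.4" --pt "-2.25 -3.77 0 0 0 0 0.4" --pt "-2.25 -3.77 0 0 0 0 0.4" --pt "-2.25 -3.77 0 0 0 0 0.4"

```text
clock: 23.55
position: [0.5305, 0.0092, 0.1794]
ee_rot: [-0.0, -0.0, 1.0, 0.0]
contact_force: [0.6, -0.3, -1.1]
width: 0.0455
gripper_force: 26.0
```

servo_tool --pt "-2.25 -3.77 0 0 0 0 0.4" --pt "-2.25 -3.77 0 0 0 0 0.4" --pt "0 0 0 0 0 0 0.4" --pt "0 0 0 0 0 0 0.4" --pt "0 0 0 0 0 0 0.4"

```text
clock: 24.05
position: [0.5741, -0.0637, 0.1791]
ee_rot: [-0.001, -0.001, 1.0, 0.001]
contact_force: [0.2, 0.3, -0.1]
width: 0.0458
gripper_force: 26.0
```

Run:
```python
from h import *
s=snap('side','s10c',(240,170,370,270),6);st=manip.get_state();print(st['position'],st['width'],proj('side',st['position']))
```

```text
[ 0.5741104  -0.06334465  0.17932699] 0.046170761744749766 [304.29341262 206.71522151]
```

View pics/s10c.png

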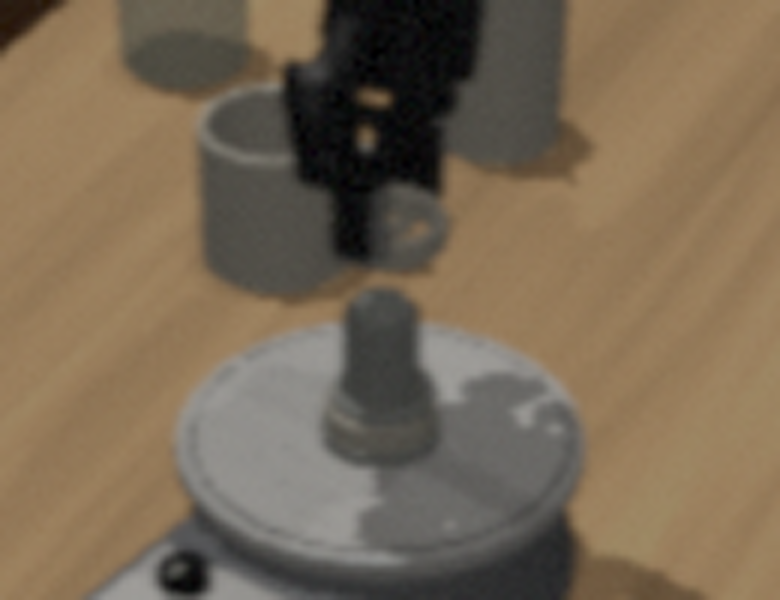

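The crop shows the stack on the mandrel: shoulder, ring (y≈425) and spacer (y≈390) seated concentrically. The held ring is at (405,228), above the mandrel top at (382,300). Next I'll lower it while watching the force.

servo_tool --pt "-0.05 0 1 0 0 0 0.4" --pt "0 0 1 0 0 0 0.4" --pt "0 0 1 0 0 0 0.4" --pt "0 0 0.8 0 0 0 0.4" --pt "0 0 0 0 0 0 0.4"

```text
clock: 24.6
position: [0.5748, -0.0642, 0.1398]
ee_rot: [-0.001, -0.001, 1.0, 0.0]
contact_force: [0.5, -0.1, -0.7]
width: 0.0459
gripper_force: 26.0
```

servo_tool --pt "0 0 0.6 0 0 0 0.4" --pt "0 0 0.6 0 0 0 0.4" --pt "0 0 0 0 0 0 0.4" --pt "0 0 0 0 0 0 0.4" --pt "0 0 0 0 0 0 0.4"

```text
clock: 25.1
position: [0.5759, -0.0647, 0.1298]
ee_rot: [0.0, -0.001, 1.0, -0.0]
contact_force: [0.3, -0.3, 0.6]
width: 0.0457
gripper_force: 26.0
```

servo_tool --pt "0 0 0.6 0 0 0 0.4" --pt "0 0 0.6 0 0 0 0.4" --pt "0 0 0.5 0 0 0 0.4" --pt "0 0 0 0 0 0 0.4" --pt "0 0 0 0 0 0 0.4"

```text
clock: 25.6
position: [0.5755, -0.0646, 0.1122]
ee_rot: [-0.0, -0.001, 1.0, 0.0]
contact_force: [-0.0, 0.0, -0.3]
width: 0.046
gripper_force: 26.0
```

servo_tool --pt "0 0 0.2 0 0 0 0.4" --pt "0 0 0 0 0 0 0.4" --pt "0 0 0 0 0 0 0.4" --pt "0 0 0 0 0 0 0.4" --pt "0 0 0 0 0 0 0.4"

```text
clock: 26.1
position: [0.5757, -0.0646, 0.1106]
ee_rot: [0.0, -0.001, 1.0, 0.0]
contact_force: [-0.3, -0.5, -0.9]
width: 0.0461
gripper_force: 26.0
```

servo_tool --pt "0 0 0.15 0 0 0 0.4" --pt "0 0 0 0 0 0 0.4" --pt "0 0 0 0 0 0 0.1" --pt "0 0 0 0 0 0 -0.5" --pt "0 0 0 0 0 0 -0.6"

```text
clock: 26.6
position: [0.5757, -0.0646, 0.1091]
ee_rot: [0.0, -0.001, 1.0, -0.0]
contact_force: [-0.0, -0.5, 0.3]
width: 0.0683
gripper_force: 0.0
```

servo_tool --pt "0 0 -2 0 0 0 -0.6" --pt "0 0 -4 0 0 0 -0.6" --pt "0 0 -3 0 0 0 -0.8" --pt "1.5 4.5 0 0 0 0 -0.9" --pt "1.5 4.5 0 0 0 0 -0.9"

```text
clock: 27.1
position: [0.5465, 0.0253, 0.2004]
ee_rot: [0.002, 0.001, 1.0, 0.0]
contact_force: [-0.1, 0.9, -0.5]
width: 0.0816
gripper_force: 0.0
```

servo_tool --pt "1.5 4.5 0 0 0 0 -0.9" --pt "1.5 4.5 0 0 0 0 -0.9" --pt "1.5 4.5 0 0 0 0 -0.9" --pt "1.5 4.5 0 0 0 0 -0.9" --pt "1.5 4.5 0 0 0 0 -0.9"

```text
clock: 27.6
position: [0.4695, 0.252, 0.1994]
ee_rot: [0.0, -0.0, 1.0, 0.0]
contact_force: [0.1, -0.4, 0.4]
width: 0.0814
gripper_force: 0.0
```

servo_tool --pt "1.5 4.5 2 0 0 0 -0.9" --pt "1.5 4.5 3 0 0 0 -0.9" --pt "1.5 4.5 3 0 0 0 -0.9" --pt "0 0 4 0 0 0 -0.9" --pt "0 0 0 0 0 0 -0.9"

```text
clock: 28.1
position: [0.4247, 0.3729, 0.0816]
ee_rot: [-0.005, -0.002, 1.0, -0.003]
contact_force: [-1.5, -0.1, -0.2]
width: 0.0809
gripper_force: 0.0
```

Run:
```python
from h import *
t,s=survey()
cv2.imwrite('pics/raw11s.png',s[...,::-1]);cv2.imwrite('pics/raw11t.png',t[...,::-1])
# stack column in side: look up rows along axis
x=int(round(proj('side',(.5755,-.0645,.1))[0]));print(x,[(y,int(s[y,x-2:x+3].mean())) for y in range(212,252,2)])
```

```text
tcp [0.4287 0.3738 0.0861] w 0.0811 t 28.2
rB top None side (array([0.4729, 0.2337]), array([ 9.9, 29.6]))
sA top None side None
sB top (array([ 0.4397, -0.3817]), array([18.2, 19. ])) side (array([ 0.4423, -0.3856]), array([ 8.7, 14.9]))
col top (array([0.4439, 0.3728]), array([ 7.5, 16.4])) side (array([0.4382, 0.3808]), array([28.1, 50.6]))
304 [(212, 110), (214, 107), (216, 100), (218, 92), (220, 80), (222, 67), (224, 58), (226, 52), (228, 52), (230, 48), (232, 56), (234, 98), (236, 96), (238, 75), (240, 69), (242, 78), (244, 75), (246, 71), (248, 133), (250, 152)]
```

servo_tool --pt "0.3 1.2 2 0 0 0 -0.9" --pt "0 0 1.5 0 0 0 -0.9" --pt "0 0 0 0 0 0 -0.9" --pt "0 0 0 0 0 0 -0.9" --pt "0 0 0 0 0 0 -0.9"

```text
clock: 28.7
position: [0.4274, 0.3863, 0.0532]
ee_rot: [0.001, -0.0, 1.0, 0.001]
contact_force: [-0.2, -0.0, 0.3]
width: 0.081
gripper_force: 0.0
```

Run:
```python
from h import *
a=cv2.imread('pics/raw9.png')[...,::-1]; s=optics.get_image('side');st=manip.get_state();print(st['position'],st['width'])
# lower-front edge of the collar unchanged? compare patch with before
u,v=proj('side',(.4246,.3867,.005)).astype(int);print(u,v)
for du,dv in((0,14),(10,8),(-10,8),(0,0)): print((du,dv),a[v+dv,u+du],s[v+dv,u+du])
print([(d['p'],d['box'],onz('side',d['box'][:2],.005)) for d in finder.silhouettes('collar_mid','side')][:2])
P=s[v-20:v+25,u-22:u+22].astype(float);m=P.mean(2)<60
print('\n'.join(''.join('#' if q else '.' for q in r) for r in m[::2]))
```

```text
[0.42713552 0.38630853 0.05293683] 0.08132323980927789
268 430
(0, 14) [30 26 28] [23 20 20]
(10, 8) [49 49 50] [28 31 31]
(-10, 8) [52 53 54] [52 52 54]
(0, 0) [149 128  93] [94 74 53]
[(0.96, [267.9, 432.9, 29.1, 33.4], array([0.42384264, 0.39113679, 0.005     ])), (0.67, [253.6, 256.1, 177.2, 80.1], array([ 0.70654123, -0.03689838,  0.005     ]))]
#######...#######...........................
#######...#####.............................
#######...####..............................
##############..............................
##############.##################...........
###################################.........
####################################........
#################...........#########.......
###############................#######......
##############..................######......
##############...................#####......
..###########...................######......
......######..................########......
........#######.............#########.......
.........###########################........
...........########################.........
............#####################...........
...............##############...............
.....................##.....................
............................................
............................................
............................................
............................................
```

servo_tool --pt "0.25 0.05 1 0 0 0 -0.9" --pt "0 0 1.5 0 0 0 -0.9" --pt "0 0 1.2 0 0 0 -0.9" --pt "0 0 0.6 0 0 0 -0.9" --pt "0 0 0 0 0 0 -0.9" --squeeze 40

```text
clock: 29.3
position: [0.4226, 0.3861, 0.0069]
ee_rot: [-0.001, -0.001, 1.0, -0.001]
contact_force: [-0.3, -0.1, -0.8]
width: 0.081
gripper_force: 0.0
```

servo_tool --pt "0 0 0 0 0 0 -0.4" --pt "0 0 0 0 0 0 0.2" --pt "0 0 0 0 0 0 0.2" --pt "0 0 0 0 0 0 0.2" --pt "0 0 0 0 0 0 0.2"

```text
clock: 29.8
position: [0.4239, 0.387, 0.0093]
ee_rot: [0.001, -0.001, 1.0, 0.001]
contact_force: [-0.5, -0.6, 6.6]
width: 0.0532
gripper_force: 41.5
```

servo_tool --pt "0 0 -1 0 0 0 0.2" --pt "0 0 -3 0 0 0 0.2" --pt "0 0 -4 0 0 0 0.2" --pt "0 0 -4 0 0 0 0.2" --pt "0 0 -4 0 0 0 0.2"

```text
clock: 30.3
position: [0.423, 0.3863, 0.17]
ee_rot: [-0.0, -0.001, 1.0, -0.0]
contact_force: [1.2, 0.2, -0.6]
width: 0.053
gripper_force: 42.6
```

servo_tool --pt "-1.52 -4.5 -1 0 0 0 0.2" --pt "-1.52 -4.5 0 0 0 0 0.2" --pt "-1.52 -4.5 0 0 0 0 0.2" --pt "-1.52 -4.5 0 0 0 0 0.2" --pt "-1.52 -4.5 0 0 0 0 0.2"

```text
clock: 30.8
position: [0.4997, 0.16, 0.1787]
ee_rot: [0.0, -0.001, 1.0, 0.0]
contact_force: [0.6, -0.1, -2.0]
width: 0.0529
gripper_force: 42.6
```

servo_tool --pt "-1.52 -4.5 0 0 0 0 0.2" --pt "-1.52 -4.5 0 0 0 0 0.2" --pt "-1.52 -4.5 0 0 0 0 0.2" --pt "-1.52 -4.5 0 0 0 0 0.2" --pt "-1.52 -4.5 0 0 0 0 0.2"

```text
clock: 31.3
position: [0.576, -0.0651, 0.1785]
ee_rot: [0.0, -0.0, 1.0, 0.0]
contact_force: [0.3, -0.2, -0.7]
width: 0.0531
gripper_force: 42.6
```

servo_tool --pt "0 0 0 0 0 0 0.2" --pt "0 0 0 0 0 0 0.2" --pt "0 0 0 0 0 0 0.2" --pt "0 0 0 0 0 0 0.2" --pt "0 0 0 0 0 0 0.2"

```text
clock: 31.8
position: [0.5755, -0.0619, 0.1784]
ee_rot: [-0.0, -0.002, 1.0, 0.0]
contact_force: [-0.2, -0.0, -1.5]
width: 0.0527
gripper_force: 42.7
```

Run:
```python
from h import *
s=optics.get_image('side');st=manip.get_state();p=st['position'];print(p,st['width'],st['contact_force'])
for x in(301,304,307): print(x,[(y,int(s[y,x-1:x+2].mean())) for y in range(206,252,2)])
for z in(.08,.092,.098,.11): print(z,proj('side',(.5755,-.0645,z)),proj('side',(.5755-.005,-.0645+.023,z)))
print('collar bottom',proj('side',p-[0,0,.009]))
```

```text
[ 0.57557993 -0.0619944   0.17835595] 0.053371685266635834 [-0.82274985 -0.53972886 -1.24364414]
301 [(206, 53), (208, 51), (210, 52), (212, 50), (214, 50), (216, 86), (218, 96), (220, 75), (222, 71), (224, 66), (226, 61), (228, 63), (230, 61), (232, 62), (234, 78), (236, 81), (238, 75), (240, 71), (242, 80), (244, 76), (246, 68), (248, 94), (250, 106)]
304 [(206, 92), (208, 81), (210, 77), (212, 33), (214, 30), (216, 92), (218, 83), (220, 73), (222, 73), (224, 68), (226, 63), (228, 63), (230, 62), (232, 62), (234, 74), (236, 81), (238, 76), (240, 70), (242, 78), (244, 77), (246, 67), (248, 88), (250, 98)]
307 [(206, 59), (208, 84), (210, 70), (212, 31), (214, 29), (216, 102), (218, 103), (220, 78), (222, 68), (224, 65), (226, 61), (228, 59), (230, 59), (232, 60), (234, 79), (236, 79), (238, 74), (240, 74), (242, 77), (244, 74), (246, 67), (248, 96), (250, 104)]
0.08 [303.62620202 240.50052701] [301.34736201 246.01150126]
0.092 [303.66657621 236.55233757] [301.37459142 242.03402773]
0.098 [303.68694416 234.56055735] [301.38833004 240.02719084]
0.11 [303.7280472  230.54109459] [301.41605888 235.97676435]
collar bottom [303.44510152 210.42839644]
```

servo_tool --pt "0 -0.25 0.5 0 0 0 0.2" --pt "0 0 1 0 0 0 0.2" --pt "0 0 1 0 0 0 0.2" --pt "0 0 1 0 0 0 0.2" --pt "0 0 0.5 0 0 0 0.2"

```text
clock: 32.35
position: [0.5751, -0.0653, 0.1364]
ee_rot: [-0.001, -0.0, 1.0, 0.001]
contact_force: [0.5, 0.7, -0.9]
width: 0.0533
gripper_force: 42.7
```

servo_tool --pt "0 0 0.5 0 0 0 0.2" --pt "0 0 0.5 0 0 0 0.2" --pt "0 0 0.4 0 0 0 0.2" --pt "0 0 0.2 0 0 0 0.2" --pt "0 0 0 0 0 0 0.2"

```text
clock: 32.85
position: [0.5757, -0.0654, 0.1218]
ee_rot: [-0.0, -0.001, 1.0, 0.0]
contact_force: [0.4, 2.7, -2.2]
width: 0.0532
gripper_force: 42.6
```

servo_tool --pt "0 0 0 0 0 0 0.2" --pt "0 0 0 0 0 0 0.2" --pt "0 0 0 0 0 0 0.2" --pt "0 0 0 0 0 0 0.2" --pt "0 0 0 0 0 0 0.2"

```text
clock: 33.35
position: [0.5757, -0.0655, 0.122]
ee_rot: [-0.0, -0.001, 1.0, 0.0]
contact_force: [-0.8, 3.1, -3.1]
width: 0.0526
gripper_force: 42.5
```

servo_tool --pt "0 0.15 0 0 0 0 0.2" --pt "0 0 0.15 0 0 0 0.2" --pt "0 0 0 0 0 0 0.2" --pt "0 0 0 0 0 0 0.2" --pt "0 0 0 0 0 0 0.2"

```text
clock: 33.85
position: [0.5761, -0.0645, 0.1208]
ee_rot: [0.0, -0.001, 1.0, -0.0]
contact_force: [-0.9, -0.2, -1.7]
width: 0.053
gripper_force: 42.7
```

servo_tool --pt "0 0 0 0 0 0 -0.1" --pt "0 0 0 0 0 0 -0.4" --pt "0 0 0 0 0 0 -0.8" --pt "0 0 0 0 0 0 -0.8" --pt "0 0 0 0 0 0 -0.8"

```text
clock: 34.35
position: [0.576, -0.0642, 0.1208]
ee_rot: [0.0, -0.001, 1.0, 0.0]
contact_force: [0.1, 0.2, -0.8]
width: 0.0766
gripper_force: 0.0
```

servo_tool --pt "0 0 -2 0 0 0 -0.8" --pt "0 0 -3 0 0 0 -0.8" --pt "0 0 -3 0 0 0 0" --pt "3 3 0 0 0 0 1" --pt "4 2 0 0 0 0 1"

```text
clock: 34.85
position: [0.5073, -0.0137, 0.2017]
ee_rot: [0.002, -0.0, 1.0, 0.0]
contact_force: [-0.4, 0.8, -0.6]
width: 0.0335
gripper_force: 0.0
```

servo_tool --pt "3 3 0 0 0 0 1" --pt "0 3 0 0 0 0 1" --pt "0 2 0 0 0 0 1" --pt "0 0 0 0 0 0 1" --pt "0 0 0 0 0 0 1"

```text
clock: 35.35
position: [0.4758, 0.0656, 0.2008]
ee_rot: [0.0, -0.001, 1.0, -0.0]
contact_force: [-0.0, -0.3, 0.5]
width: -0.0003
gripper_force: 0.0
```

Run:
```python
from h import *
s=snap('side','s12c',(240,190,370,290),6);st=manip.get_state();print(st['position'])
for z in(.11,.12): print(proj('side',(.5755,-.0645,z)))
```

```text
[0.47586637 0.06511993 0.20069188]
[303.7280472  230.54109459]
[303.76267893 227.15445987]
```

View pics/s12c.png

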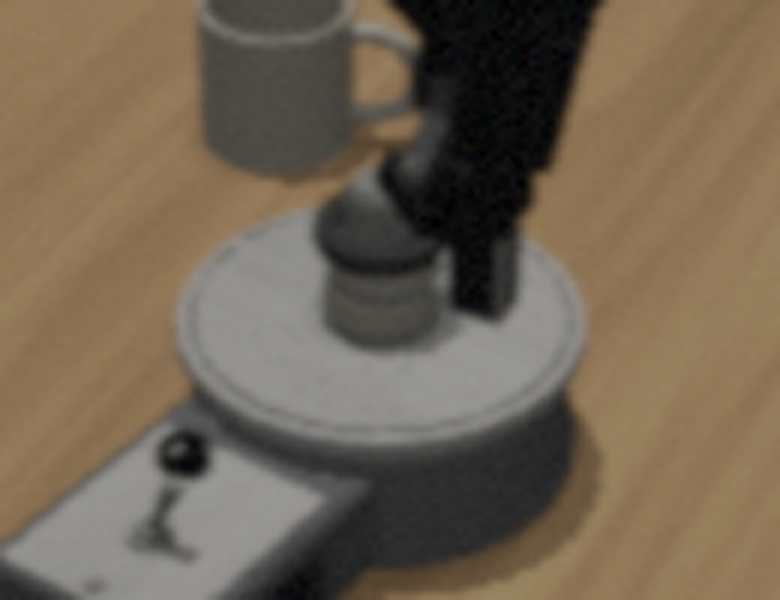

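The crop shows the collar seated on the stack at (382,235), i.e. (303.7,229) px, against 228.8 predicted for fully home. The toggle is still off. Next I'll bring the hand to the -x side of the bat to flip it on.

servo_tool --pt "-3 1.2 0 0 0 0 1" --pt "-3 1.3 0 0 0 0 1" --pt "-2 0 2 0 0 0 1" --pt "0 0 3 0 0 0 1" --pt "0 0 3 0 0 0 1"

```text
clock: 35.9
position: [0.5571, 0.0894, 0.1196]
ee_rot: [0.001, 0.0, 1.0, -0.0]
contact_force: [0.6, -0.1, 0.3]
width: 0.0001
gripper_force: 0.0
```

servo_tool --pt "0 0 2 0 0 0 1" --pt "0 0 1.6 0 0 0 1" --pt "0 0 0 0 0 0 1" --pt "0 0 0 0 0 0 1" --pt "0 0 0 0 0 0 1"

```text
clock: 36.4
position: [0.5567, 0.0903, 0.0857]
ee_rot: [0.001, -0.0, 1.0, 0.0]
contact_force: [0.6, -0.3, 0.6]
width: -0.0001
gripper_force: 0.0
```

Run:
```python
from h import *
s=optics.get_image('side');st=manip.get_state();print(st['position'],st['contact_force'])
u,v=303,229
P=s[v-16:v+26,u-20:u+22].astype(int).mean(2)
print('\n'.join(' '.join('%3d'%q for q in r[::2]) for r in P[::2]))
```

```text
[0.55674048 0.0904041  0.08582276] [-0.70747375 -0.4955319  -0.40753986]
 31  29  28  26  26  27  23  38  72  73  85  82  85 101 109 118 119 119 119 117 118
 25  21  27  26  31  44  31  31  74  86  98  85  84  87  94 118 119 120 119 118 120
 28  30  39  50  52  40  20  39  88 116 118 116 113 119 121 119 119 118 118 120 121
 55  58  61  53  40  18  15  47 114 125 124 124 122 117 120 118 119 117 119 121 119
 56  54  40  29  14  11  10  38 102 120 121 122 105  90 112 118 118 119 121 121 123
 17  26  18   6  15  19  11  29  79  89  99  93  80  64  70 105 118 120 121 121 123
  9   8  14   8  10  15  11  24  60  69  68  68  59  52  53  72 129 135 128 126 123
 16  16  15  10   5  14  22  25  57  61  62  62  61  55  50  63 125 149 138 146 139
  9  14  13  11  10   9  16  24  55  60  62  62  59  53  54  64 135 154 153 150 147
 16  14  18  15   6  16  17  19  53  56  59  58  55  53  44  76 146 155 155 153 152
  8  10  15  10   6  15  11  10  36  41  41  39  32  32  37 105 152 154 153 153 155
 13  11  10   6   5   7  11  23  42  38  36  41  43  55  70 125 155 156 155 155 151
 12  15  19  15  15   9  11  40  72  75  75  74  77  72  75 128 152 154 154 155 155
 16  16  11  12  11  28  22  52  69  70  71  72  69  68  67  92 133 153 156 154 153
 13  11  10  10  11  19  24  67  83  82  77  81  81  77  72  87 111 150 155 155 154
 14  15  16  12  17  15  31  73  76  80  80  77  74  72  68  89 111 145 153 153 155
  8  16  15   8  12  16  58  66  71  75  72  74  69  68  79 104 116 145 152 152 154
 18  15  13  12  20  37 122 122  89  74  72  74  79  93 105 133 152 156 156 154 155
 12  18  16  12  16  63 144 152 150 144 132 136 138 145 149 154 155 156 156 157 156
 14  16  15  14  15  94 149 155 153 152 155 153 148 155 155 155 155 155 156 156 156
  5   4  16  12  25 113 148 153 153 153 153 155 155 156 156 156 157 157 155 155 154
```

servo_tool --pt "-0.8 -0.15 0 0 0 0 1" --pt "-0.8 -0.15 0 0 0 0 1" --pt "-0.8 -0.15 0 0 0 0 1" --pt "-0.7 -0.15 0 0 0 0 1" --pt "-0.6 -0.1 0 0 0 0 1"

```text
clock: 36.95
position: [0.5942, 0.0836, 0.0847]
ee_rot: [0.001, -0.001, 1.0, -0.0]
contact_force: [-0.8, -0.3, -0.1]
width: 0.0001
gripper_force: 0.0
```

servo_tool --pt "0 0 0 0 0 0 1" --pt "1 0.2 0 0 0 0 1" --pt "2 0.2 0 0 0 0 1" --pt "2 0 0 0 0 0 1" --pt "2 0 0 0 0 0 1"

```text
clock: 37.45
position: [0.5206, 0.088, 0.0844]
ee_rot: [-0.001, -0.001, 1.0, 0.0]
contact_force: [0.3, 1.1, 0.4]
width: -0.0003
gripper_force: 0.0
```

servo_tool --pt "0 0 -4 0 0 0 1" --pt "2 0 -4 0 0 0 1" --pt "4 0 -3 0 0 0 1" --pt "4 0 0 0 0 0 1" --pt "4 0 0 0 0 0 1"

```text
clock: 37.95
position: [0.3807, 0.0878, 0.1954]
ee_rot: [0.001, -0.001, 1.0, 0.0]
contact_force: [-0.1, -0.5, 0.2]
width: -0.0001
gripper_force: 0.0
```

Run:
```python
from h import *
s=optics.get_image('side');st=manip.get_state();print(st['position'],st['contact_force'],st['clock'])
for d in finder.tip_of('bat_tip','side')+finder.tip_of('bat_pivot','side'): print(d['p'],d['at'])
mx=np.array([.982,-.189,0]);p=np.array([.603,.082,.059])
for a in(.4,-.4): print(a,proj('side',p),proj('side',p+.034*(np.sin(a)*mx+np.cos(a)*np.array([0,0,1]))))
ref=cv2.imread('pics/side0.png')[...,::-1];off=cv2.imread('pics/raw11s.png')[...,::-1];sl=np.s_[262:282,254:276]
f=lambda a:a[sl].astype(float).mean(2)
print('diff to ON ref',abs(f(s)-f(ref)).mean(),'to OFF',abs(f(s)-f(off)).mean())
P=s[213:253,280:330].astype(int).mean(2)
print('\n'.join(' '.join('%3d'%q for q in r[::2]) for r in P[::2]))
for n,q in(('cup',(.736,-.28)),('paint_jar',(.683,.299))): print(n,[(d['p'],np.round(onz('side',d['at'],0)[:2],3)) for d in finder.tip_of(n,'side')][:1])
```

```text
[0.37141367 0.0877901  0.19388779] [-6.50524739  0.50081261 -1.20496205] 38.0
0.52 [261.4, 267.6]
0.56 [261.7, 272.9]
0.4 [264.86557328 278.35383136] [259.8656924  265.52800447]
-0.4 [264.86557328 278.35383136] [268.83226636 270.03057976]
diff to ON ref 9.697727272727272 to OFF 76.31363636363636
 71  71  73  76  74  72  70  66  62  66  68  75  80  78  88 100 108 113 114 115 114 113 116 116 115
 72  73  72  72  73  72  72  70  72  74  75  91  86  81  79  87 101 114 113 113 113 114 114 114 116
 76  72  73  76  73  72  75  80  80  81  99 114 113 110 110 115 114 113 113 113 115 116 114 116 115
103  98  87  82  75  76  84  88  88 105 118 119 119 118 116 113 115 113 114 114 115 117 116 117 116
116 120 121 115 107 110 115 112  98  88 110 115 115 112  90  99 112 111 113 114 116 114 118 118 116
119 121 117 115 117 119 116  82  59  70  83  91  90  82  67  56  84 110 115 116 115 118 117 116 115
121 116 115 124 131 132 106  56  45  52  64  66  65  61  55  48  53  97 132 125 123 117 117 116 113
121 127 129 133 138 139  89  53  46  57  59  60  59  57  54  46  51  84 138 139 135 137 125 117 117
132
[... 576 characters left out ...]
 148 151 149 148 148
146 146 146 148 148 143 129  85  71  75  78  75  74  74  74  71  68  97 127 148 148 149 149 148 147
147 144 146 146 146 144 135  86  70  74  73  74  75  75  71  65  68  97 121 145 148 149 149 148 149
146 143 146 146 142 145 140 121  75  64  70  69  68  67  63  66  89 102 126 144 148 147 146 148 148
146 147 146 145 148 148 145 143 132  96  73  69  70  72  82  97 109 140 148 150 150 149 147 148 146
146 146 147 144 147 147 148 147 145 146 141 131 127 134 132 141 144 147 149 150 152 151 148 148 147
146 148 147 145 144 145 145 147 148 147 144 147 149 146 144 148 150 150 148 150 150 150 150 150 149
cup [(0.68, array([ 0.734, -0.27 ]))]
paint_jar [(0.62, array([0.684, 0.307]))]
```

The toggle is back on (the patch matches the original ON picture) and the stack is symmetric and level.

servo_tool --pt "0 0 0 0 0 0 1" --pt "0 0 0 0 0 0 1" --pt "0 0 0 0 0 0 1" --pt "0 0 0 0 0 0 1" --pt "0 0 0 0 0 0 1"

```text
clock: 38.7
position: [0.3829, 0.0875, 0.1945]
ee_rot: [-0.0, -0.0, 1.0, 0.0]
contact_force: [0.5, 0.1, 0.4]
width: 0.0001
gripper_force: 0.0
```

```bash
python3 -c "
from rig import manip
print(manip.sign_off())"
```

```text
the job is handed in; nothing more can be done
None
```

I handed the job in at about 39 s with no verdict returned: the toggle was flipped off first, ring–spacer–ring–collar went onto the mandrel (only two white rings were there, so one spacer is left over), and the toggle was then flipped back on; the last camera check showed the stack level and home.

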